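# Refit the cooling stacks on two circuit boards

## Task

Refit the cooling on both repaired circuit boards. On the chip of the larger board stack, from the bottom up, the large copper plate, the large finned heat sink and the fan; on the chip of the smaller board stack the small copper plate and then the small heat sink. Centre every part on the one below with its sides square to it (any quarter turn will do), leave both stacks flat and steady, and do not shove the battery, the screw dish or the screwdriver out of place.

Things in the scene. Friction and masses are not known exactly. Their poses are not given: they have to be found in the camera images.
- main_board: The larger green circuit board, 160 x 130 mm, fixed, top 10 mm above the worktop. On it one bare metal chip, 40 x 40 mm, 4 mm high (its top is 14 mm above the worktop). Origin: at worktop level straight below the chip's centre; z up; the chip's sides and the board's lie along x (-65 to +95 mm) and y (+-65 mm). Ports 10 mm high stand at x above 80 mm; all else is flat.
- small_card: The smaller green circuit board, 104 x 80 mm, fixed, top 10 mm above the worktop. On it one bare metal chip, 26 x 26 mm, 4 mm high (its top is 14 mm above the worktop). Origin: at worktop level straight below the chip's centre; z up; the chip's sides and the board's lie along x (-42 to +62 mm) and y (+-40 mm). Ports 10 mm high stand at x above 47 mm; all else is flat.
- large_plate: Large plain copper plate, 50 x 50 mm, 10 mm thick, about 0.2 kg. Origin: centre of its underside; z up, x and y along its sides. Loose, standing on the worktop at the start.
- small_plate: Small plain copper plate, 34 x 34 mm, 10 mm thick, about 0.1 kg. Origin: centre of its underside; z up, x and y along its sides. Loose, standing on the worktop at the start.
- large_sink: Large finned aluminium heat sink, 56 x 56 mm, 30 mm high, fins upward and running along x, flat underside; the fin tips make a level top. About 0.15 kg. Origin: centre of its underside; z up, x and y along its sides. Loose, standing on the worktop at the start.
- small_sink: Small finned aluminium heat sink, 38 x 38 mm, 22 mm high, fins upward and running along x, flat underside. About 0.05 kg. Origin: centre of its underside; z up, x and y along its sides. Loose, standing on the worktop at the start.
- fan: Square dark cooling fan, 50 x 50 mm, 18 mm high, a round rotor with blades seen from above, flat underside. About 0.07 kg. Origin: centre of its underside; z up, x and y along its sides. Loose, standing on the worktop at the start.
- battery: Bystander: loose black laptop battery pack, 150 x 46 mm, 20 mm high, lying flat with its length along its x, beyond the two boards, seen from the robot. Origin: centre of its underside.
- screw_dish: Bystander: loose round steel dish of screws, 70 mm across the rim, 26 mm high, at one outer side of the boards. Origin: centre of its underside.
- screwdriver: Bystander: loose screwdriver, 170 mm long, lying along its x (handle to -x), at the other outer side of the boards. Origin: on its length, on the worktop level.
Not all that is in view belongs to the job. What is shaped like the small_plate but white is not meant. Leave any purple look-alike of the small_sink alone.

How it is judged:
By the outcome, as a careful person would: the job done as asked, in the order asked, and still so for the second after the job is handed in, with the robot touching nothing.
It also fails if it takes over 128 s, if anything falls off the work surface, if the arm or the gripper's body presses on something with over 40 N, if the wrist force passes 120 N, or if a joint passes its speed limit or range.

## Robot

A 7-joint arm with a two-finger parallel gripper is mounted at the origin on the work surface. World frame = base frame: x ahead of the robot, y to its left, z up, the work surface at z = 0. Lengths are in m, angles in rad, forces in N, time in s.
With the tool pointing down it reaches from about 0.4 to 0.85 m from the base axis. Payload 4.4 kg.
Tool frame: the origin (TCP) lies between the finger pads; the fingertips stand 17 mm ahead of it and the grasp point (between the pads) lies 2 mm behind it; y points along the fingers, z is the direction in which the jaws open and shut, and the axes are right-handed (so a half turn about y gives the same grasp; the last joint's range is limited). The gripper opens to 94 mm and grips with 3 to 60 N. Pads are 16 mm wide; open, the fingers measure 119 mm over their backs; the gripper's body (75 mm by 177 mm) begins 78 mm behind the grasp point.
Start: joints at [-1.168, 0.628, 0.038, 1.517, -0.027, 0.996, -0.02], TCP at [0.294, 0.58, 0.222] pointing down, gripper open.
Joint ranges: [-3.06, 3.06], [-0.37, 2.12], [-1.25, 1.32], [0.18, 2.47], [-1.1, 4.24], [0.23, 1.98], [-2.94, 2.94]. Speed limits (rad/s): [2.57, 2.57, 3.14, 3.14, 3.14, 3.14, 3.14].

## Interface

Orientations are given as a rotation vector (axis times angle).
In Python, from workcell import bot gives the robot as it stands.
- The arm moves only by the shell command python3 -m jog 'ROWS' [FORCE]. ROWS is JSON, a list of rows, each a list of 7 numbers: the shift along the tool's x, y, z each as a share of 30 mm, from -1 to 1, then the turn, a rotation vector about the tool's x, y, z each as a share of 0.1 rad, from -1 to 1, then the opening, from 0 (shut) to 1 (fully open). In form: [[x, y, z, wx, wy, wz, claw], ...]. A call has 1 to 8 rows; each row shifts and turns the pose as measured when the row begins, along the tool's axes as they then stand; what a row does not reach is not made up. A row lasts 1/12 s, in which the tool goes at most 41.7 mm and 7.16 degrees, less where a joint would pass 70% of its speed; a pose out of reach is approached as far as the arm can. A call with a number of a shift or a turn outside -1 to 1 is refused whole. A call with a gripper value outside its range is refused whole. The fingers move at their own pace and stop on an object; FORCE is the grip in N (left out, the last holds). Time passes only in rows, so rows that do not move let the fingers close. It gives the time, the measured TCP pose, the force and the opening at its end, in the units of the state.
- bot.observe(): the state, without advancing time (a new reading comes with each control period).
- bot.get_image(name): name is "side" or "top" or "wrist"; returns (picture, depth): 420x560x3 uint8, red, green, blue; 420x560 float32, m along the optical axis (not along the pixel's ray), 0 where there is no reading.
- bot.camera_params(name): a dict with "intrinsics" (3x3 intrinsics, pixels), "k1" (the pictures are not rectified: a ray, as slopes to the right and down, at radius r is drawn at 1 + k1 r^2 times it, then the intrinsics apply), "extrinsics" (4x4, takes a point from world to camera coordinates). Camera axes: x right, y up, looking along -z (the intrinsics and any distortion apply to the point x, -y, -z); pixel columns grow to the right and rows downward; lengths in m; the calibration is good to about 2 mm. A picture is of the moment at which its call begins: read the wrist's pose just before it. camera_params takes no time and is no camera call; for the wrist camera it gives the pose at the moment of the call.
- bot.close_job(): hands the job in, once; it reports no verdict.
The state is a dict: "time_s": time; "joints": joint angles; "joint_vel": joint speeds; "effort": joint torques, N m; "tool_pos": TCP position; "ee_rot": TCP orientation; "force": force on the tool from outside, world axes, zero at the start; "torque": the same for the moment, N m; "grip_width": finger opening in m.
Only numpy, scipy, OpenCV 4.12 (cv2) and the standard library are available. Lean on these libraries where they do the work, as an engineer would, in place of code of your own. Each camera call takes 0.05 s, during which the arm holds its last target.

## Working session

There is one attempt and no reset: what is moved stays moved. The work goes in short steps, Python scripts to look and compute and a shell command to move; the robot and the scene stay as the last step left them, time stands still between calls to the robot, and variables do not carry over. Pictures are saved under pics/ and viewed, and the job is handed in when it is done.

```bash
ls; mkdir -p pics; python3 - <<'E'
from workcell import bot
import cv2
s=bot.observe()
print(s)
for n in("top","side","wrist"):
    p,d=bot.get_image(n); cv2.imwrite(f"pics/{n}0.png",p[:,:,::-1])
    import numpy as np
    np.savez(f"{n}0.npz",p=p,d=d,**{k:np.array(v) for k,v in bot.camera_params(n).items()})
    print(n,bot.camera_params(n))
E
```

```text
pics
{'time_s': 0.0, 'joints': array([-1.16775112,  0.6293153 ,  0.03842665,  1.51835756, -0.02701478,
        0.99631507, -0.02001344]), 'joint_vel': array([ 2.87229602e-04,  3.50136207e-05, -2.70799732e-03,  1.93174546e-04,
        1.61109223e-04,  6.73204585e-04, -3.99594727e-04]), 'effort': array([-7.87508616e-04, -5.49708652e+01,  1.14342302e+00, -1.86642069e+01,
       -5.22576529e-02,  2.32431223e-02,  1.69575233e-04]), 'tool_pos': array([0.29337991, 0.5793081 , 0.22157715]), 'ee_rot': array([-1.54118808,  0.368062  , -0.36737411]), 'force': array([ 0.32777342, -0.44225998, -0.44348446]), 'torque': array([-0.0236196 ,  0.0343165 ,  0.03875561]), 'grip_width': 0.09379405174145282}
top {'intrinsics': array([[432.28332428,   0.        , 278.36434945],
       [  0.        , 432.28332428, 214.73228512],
       [  0.        ,   0.        ,   1.        ]]), 'k1': -0.06376965641455784, 'extrinsics': array([[ 0.02025775, -0.99963318,  0.01797603, -0.02567635],
       [ 0.98323382,  0.02317794,  0.18087023, -0.57636529],
       [-0.18122053,  0.01401062,  0.98334268, -1.19204892],
     
[... 380 characters left out ...]
1, -0.16601613],
       [-0.20454278, -0.67212741,  0.71162279, -1.06703948],
       [ 0.        ,  0.        ,  0.        ,  1.        ]])}
wrist {'intrinsics': array([[350.09147502,   0.        , 285.70516743],
       [  0.        , 350.09147502, 210.66851316],
       [  0.        ,   0.        ,   1.        ]]), 'k1': -0.04031152757079913, 'extrinsics': array([[ 4.51041028e-01,  8.92503013e-01, -6.02791321e-04,
        -6.49699707e-01],
       [-8.68509181e-01,  4.38759598e-01, -2.30611834e-01,
         2.42390300e-02],
       [-2.05557276e-01,  1.04538928e-01,  9.73045641e-01,
        -3.89285169e-01],
       [ 0.00000000e+00,  0.00000000e+00,  0.00000000e+00,
         1.00000000e+00]])}
```

View pics/top0.png

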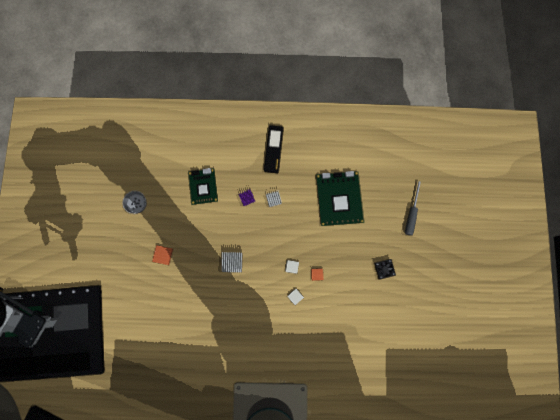

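View pics/side0.png

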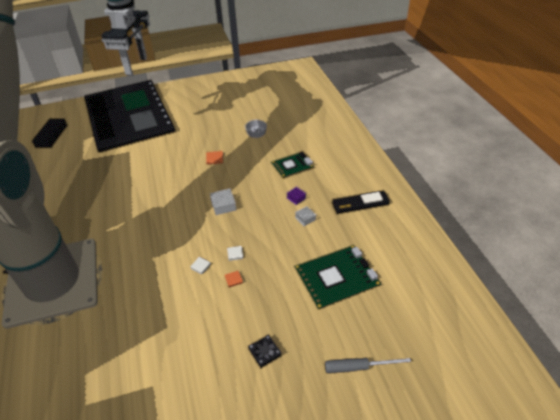

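View pics/wrist0.png

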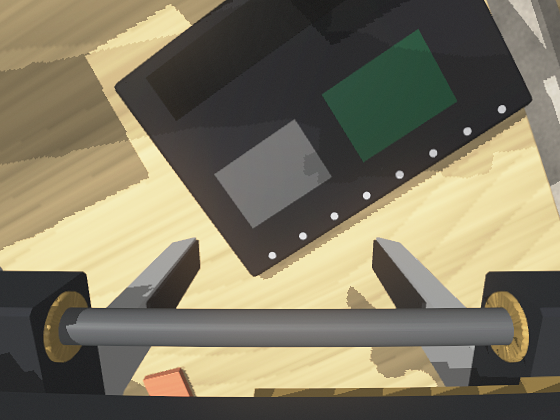

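```bash
cat > h.py <<'E'
import numpy as np, cv2
from scipy.spatial.transform import Rotation as R
def rays(px,c):
    K=np.array(c['intrinsics']);k1=float(c['k1']);E=np.array(c['extrinsics'])
    u=cv2.undistortPoints(np.asarray(px,float).reshape(-1,1,2),K,np.array([k1,0,0,0.])).reshape(-1,2)
    d=np.c_[u[:,0],-u[:,1],-np.ones(len(u))]@E[:3,:3]
    return -E[:3,:3].T@E[:3,3],d
def plane(px,c,z):
    o,d=rays(px,c); t=(z-o[2])/d[:,2]; return o+d*t[:,None]
def proj(P,c):
    K=np.array(c['intrinsics']);k1=float(c['k1']);E=np.array(c['extrinsics'])
    p=np.atleast_2d(P)@E[:3,:3].T+E[:3,3]; u=np.c_[p[:,0],-p[:,1]]/-p[:,2:]
    u=u*(1+k1*(u**2).sum(1,keepdims=True)); return u*[K[0,0],K[1,1]]+[K[0,2],K[1,2]]
def masks(p):
    h=cv2.cvtColor(p,cv2.COLOR_RGB2HSV).astype(int);H,S,V=h[...,0],h[...,1],h[...,2]
    return dict(cop=((H<10)|(H>172))&(S>120)&(V>90), green=(H>50)&(H<95)&(S>70)&(V>20),
      grey=(S<45)&(V>110), dark=(V<70)&(S<120), white=(S<70)&(V>150))
def rect(cnt_px,c,z):
    P=plane(cnt_px,c,z)[:,:2]; r=cv2.minAreaRect((P*1000).astype(np.float32)); return r
def blobs(m,amin,amax):
    m=m.astype(np.uint8); cs,_=cv2.findContours(m,cv2.RETR_EXTERNAL,cv2.CHAIN_APPROX_NONE)
    return [q[:,0,:] for q in cs if amin<cv2.contourArea(q)<amax]
E
python3 - <<'E'
from h import *
f=np.load('top0.npz');p=f['p'];c=f
M=masks(p)
for k,a,b,z in[('cop',80,1000,.010),('green',300,5000,.010),('white',40,500,.010),('grey',80,2000,.02),('dark',150,2000,.018)]:
    for q in blobs(M[k],a,b):
        m=q.mean(0)
        if m[1]<110 or m[1]>330: continue
        r=rect(q,c,z); print(k,m.round(),np.round(r[0]),np.round(r[1]),round(r[2],1))
im=cv2.resize(p[150:320,110:430],None,fx=2.5,fy=2.5,interpolation=cv2.INTER_CUBIC);cv2.imwrite('pics/topz.png',im[:,:,::-1])
E
```

```text
cop [317. 274.] [ 412. -130.] [29. 30.] 1.1
cop [162. 255.] [458. 324.] [48. 47.] 79.7
green [339. 197.] [ 640. -196.] [155. 127.] 5.8
green [203. 187.] [666. 217.] [99. 76.] 8.9
white [295. 297.] [345. -67.] [32. 35.] 45.6
white [292. 267.] [431. -57.] [33. 35.] 81.5
white [340. 203.] [ 627. -200.] [38. 38.] 7.5
white [203. 189.] [659. 216.] [25. 24.] 10.8
white [275. 138.] [824.   3.] [49. 28.] 1.1
grey [295. 296.] [346. -66.] [34. 34.] 39.9
grey [292. 266.] [432. -56.] [33. 34.] 81.5
grey [340. 203.] [ 624. -198.] [40. 39.] 1.4
grey [273. 198.] [632.   2.] [41. 38.] 17.6
grey [275. 138.] [821.   3.] [30. 52.] 84.6
grey [  5. 116.] [874. 850.] [126.  39.] 9.1
dark [384. 268.] [ 431. -326.] [51. 53.] 14.6
dark [340. 203.] [ 623. -198.] [49. 51.] 1.4
dark [273. 149.] [789.   8.] [ 50. 154.] 85.7
```

View pics/topz.png

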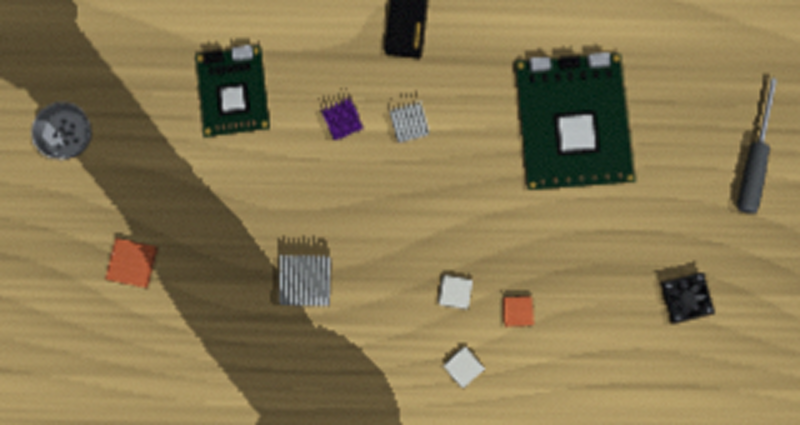

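```bash
cat >> h.py <<'E'
def tool(s): return np.array(s['tool_pos']),R.from_rotvec(s['ee_rot']).as_matrix()
def st(s):
    p,T=tool(s); a=np.degrees(np.arctan2(T[1,2],T[0,2]))
    print('t',round(s['time_s'],2),'tcp mm',(p*1000).round(1),'jaw deg',a.round(2),'tilt',np.degrees(np.arccos(-T[2,1])).round(2),'w',round(s['grip_width']*1000,1),'F',np.round(s['force'],1),'j7',np.round(s['joints'],2))
    return p,T,a
def go(s,x,y,z,jaw=None):
    """rows needed: rotate first (about tool y) then shift; mm; prints shift in units of 30 mm in the final tool frame"""
    p,T,a=st(s)
    tgt=np.array([x,y,z])/1000
    n=0
    if jaw is not None:
        d=(jaw-a+90)%180-90 # world yaw change, deg
        n=-np.radians(d)/0.1 # tool y is down
    # level correction
    yv=T[:,1]; down=np.array([0,0,-1.]); lev=np.cross(yv,down)
    lt=T.T@lev/0.1
    jn=np.radians(a if jaw is None else a+d); zf=np.array([np.cos(jn),np.sin(jn),0]); yf=down; xf=np.cross(yf,zf)
    D=tgt-p
    print('turn wy units %.2f'%n,'level wx %.2f wz %.2f'%(lt[0],lt[2]),'| shift before turn',(T.T@D/0.03).round(2),'| after turn',(np.array([xf,yf,zf])@D/0.03).round(2))
E
python3 - <<'E'
from h import *
from workcell import bot
s=bot.observe();p,T,a=st(s);print(T.round(3))
c=bot.camera_params('wrist');E=c['extrinsics'];o=-E[:3,:3].T@E[:3,3]
print('cam in tool',(T.T@(o-p)*1000).round(1)); print('cam axes in tool\n',(T.T@E[:3,:3].T).round(3))
print('tcp-level points px:',proj(p+T@np.array([0,.017,0]),c))
go(s,458,324,180,90)
E
```

```text
t 0.15 tcp mm [293.4 579.4 221.8] jaw deg 63.14 tilt 0.08 w 94.1 F [-0.1  0.   0.3] j7 [-1.17  0.63  0.04  1.52 -0.03  1.   -0.02]
[[ 0.892 -0.001  0.452]
 [-0.452 -0.001  0.892]
 [ 0.    -1.    -0.001]]
cam in tool [-6.670e+01 -1.622e+02  1.000e-01]
cam axes in tool
 [[-0.001 -0.973 -0.231]
 [-0.001  0.231 -0.973]
 [ 1.    -0.001 -0.001]]
tcp-level points px: [[285.09442209 254.1804084 ]]
t 0.15 tcp mm [293.4 579.4 221.8] jaw deg 63.14 tilt 0.08 w 94.1 F [-0.1  0.   0.3] j7 [-1.17  0.63  0.04  1.52 -0.03  1.   -0.02]
turn wy units -4.69 level wx 0.01 wz 0.00 | shift before turn [ 8.74  1.4  -5.12] | after turn [ 5.49  1.39 -8.51]
```

```bash
python3 - <<'E'
from h import *
from workcell import bot
go(bot.observe(),458,324,150,79.7)
E
```

```text
t 0.15 tcp mm [293.4 579.4 221.8] jaw deg 63.14 tilt 0.08 w 94.1 F [-0.1  0.   0.3] j7 [-1.17  0.63  0.04  1.52 -0.03  1.   -0.02]
turn wy units -2.89 level wx 0.01 wz 0.00 | shift before turn [ 8.74  2.4  -5.11] | after turn [ 6.92  2.39 -7.4 ]
```

```bash
python3 -m jog '[[0,0,0,0,-1,0,1],[0,0,0,0,-1,0,1],[0,0,0,0,-0.9,0,1],[0.9,0,-1,0,0,0,1],[0.9,0,-1,0,0,0,1],[0.9,0,-1,0,0,0,1],[0.9,0,-1,0,0,0,1],[0.9,0,-1,0,0,0,1]]' 30; python3 - <<'E'
from h import *
from workcell import bot
go(bot.observe(),458,324,150,79.7)
E
```

```text
time_s: 0.82
tool_pos: [0.3955, 0.4139, 0.2172]
ee_rot: [-1.567, 0.119, -0.105]
force: [1.0, 0.3, -0.4]
grip_width: 0.0936
t 0.82 tcp mm [395.5 413.9 217.2] jaw deg 81.85 tilt 0.5 w 93.6 F [ 1.   0.3 -0.4] j7 [-0.81  0.52 -0.06  1.74  0.03  0.88  0.55]
turn wy units 0.37 level wx -0.01 wz -0.09 | shift before turn [ 2.51  2.22 -2.67] | after turn [ 2.59  2.24 -2.58]
```

```bash
python3 -m jog '[[0.8,0.7,-0.8,0,0.3,0,1],[0.8,0.7,-0.8,0,0,0,1],[0.8,0.7,-0.8,0,0,0,1],[0,0,0,0,0,0,1],[0,0,0,0,0,0,1]]'; cat > look.py <<'E'
import sys
from h import *
from workcell import bot
def look(n,name):
    s=bot.observe(); c=bot.camera_params(n); p,d=bot.get_image(n)
    cv2.imwrite(f'pics/{name}.png',p[:,:,::-1]); np.savez(name+'.npz',p=p,d=d,pos=s['tool_pos'],rot=s['ee_rot'],**c)
    return s,c,p,d
if __name__=='__main__':
    s,c,p,d=look(sys.argv[1],sys.argv[2]); st(s)
E
python3 look.py wrist w1
```

```text
time_s: 1.23
tool_pos: [0.4637, 0.3161, 0.1521]
ee_rot: [-1.568, 0.151, -0.146]
force: [-0.1, 1.2, 0.6]
grip_width: 0.0941
t 1.23 tcp mm [463.7 316.1 152.1] jaw deg 79.15 tilt 0.24 w 94.1 F [-0.1  1.2  0.6] j7 [-0.62  0.59 -0.04  1.84  0.03  0.72  0.7 ]
```

View pics/w1.png

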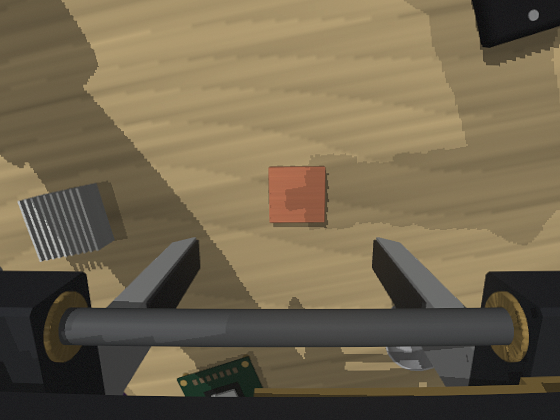

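```bash
cat > meas.py <<'E'
from h import *
import sys
def meas(name,key,z,amin=300,amax=60000,box=None):
    f=np.load(name+'.npz');p=f['p'];M=masks(p)[key]
    if box: 
        B=np.zeros_like(M);B[box[1]:box[3],box[0]:box[2]]=1;M=M&B
    M=cv2.morphologyEx(M.astype(np.uint8),cv2.MORPH_CLOSE,np.ones((5,5)))
    for q in blobs(M,amin,amax):
        r=rect(q,f,z);print(key,'px',q.mean(0).round(),'bb',q.min(0),q.max(0),'c',np.round(r[0],1),'sz',np.round(r[1],1),'ang',round(r[2],1))
if __name__=='__main__':
    a=sys.argv; meas(a[1],a[2],float(a[3]),box=[int(v) for v in a[4].split(',')] if len(a)>4 else None)
E
python3 meas.py w1 cop .010
python3 - <<'E'
from h import *
from workcell import bot
go(bot.observe(),458,324,20,80)
E
```

```text
cop px [297. 194.] bb [269 167] [324 221] c [456.  327.5] sz [48.9 48.5] ang 79.2
t 1.28 tcp mm [463.8 315.  151.9] jaw deg 79.13 tilt 0.31 w 94.2 F [ 1.  -1.2 -0.9] j7 [-0.62  0.59 -0.04  1.84  0.04  0.72  0.7 ]
turn wy units -0.15 level wx 0.04 wz -0.03 | shift before turn [-0.23  4.4   0.28] | after turn [-0.24  4.4   0.26]
```

```bash
python3 - <<'E'
from h import *
from workcell import bot
go(bot.observe(),456,327.5,20,79.2)
E
```

```text
t 1.28 tcp mm [463.8 315.  151.9] jaw deg 79.13 tilt 0.31 w 94.2 F [ 1.  -1.2 -0.9] j7 [-0.62  0.59 -0.04  1.84  0.04  0.72  0.7 ]
turn wy units -0.01 level wx 0.04 wz -0.03 | shift before turn [-0.32  4.4   0.38] | after turn [-0.33  4.4   0.36]
```

```bash
python3 -m jog '[[-0.3,0.8,0.4,0,0,0,1],[0,0.8,0,0,0,0,1],[0,0.8,0,0,0,0,1],[0,0.6,0,0,0,0,1],[0,0.4,0,0,0,0,1],[0,0,0,0,0,0,1]]'; python3 - <<'E'
from h import *
from workcell import bot
go(bot.observe(),456,327.5,20,79.2)
E
```

```text
time_s: 1.78
tool_pos: [0.4556, 0.3394, 0.05]
ee_rot: [-1.56, 0.14, -0.142]
force: [-0.3, 0.4, 0.3]
grip_width: 0.0939
t 1.78 tcp mm [455.6 339.4  50. ] jaw deg 79.68 tilt 0.35 w 93.9 F [-0.3  0.4  0.3] j7 [-0.66  0.75 -0.04  1.89  0.04  0.5   0.66]
turn wy units 0.08 level wx -0.06 wz 0.01 | shift before turn [ 0.08  1.   -0.39] | after turn [ 0.09  1.   -0.39]
```

```bash
python3 -m jog '[[0.1,0.5,-0.4,0,0,0,1],[0,0.3,0,0,0,0,1],[0,0,0,0,0,0,1],[0,0,0,0,0,0,1]]'; python3 - <<'E'
from h import *
from workcell import bot
go(bot.observe(),456,327.5,20,79.2)
E
```

```text
time_s: 2.12
tool_pos: [0.4552, 0.3339, 0.0277]
ee_rot: [-1.555, 0.133, -0.138]
force: [-0.2, -0.2, 0.2]
grip_width: 0.0939
t 2.12 tcp mm [455.2 333.9  27.7] jaw deg 80.1 tilt 0.66 w 93.9 F [-0.2 -0.2  0.2] j7 [-0.65  0.79 -0.04  1.91  0.05  0.44  0.67]
turn wy units 0.16 level wx -0.11 wz 0.02 | shift before turn [ 0.06  0.25 -0.21] | after turn [ 0.06  0.26 -0.2 ]
```

```bash
python3 -m jog '[[0.05,0.3,-0.25,-0.1,0.15,0,1],[0,0,0,0,0,0,1],[0,0,0,0,0,0,1]]'; python3 - <<'E'
from h import *
from workcell import bot
go(bot.observe(),456,327.5,20,79.2)
E
```

```text
time_s: 2.37
tool_pos: [0.4564, 0.3289, 0.0203]
ee_rot: [-1.561, 0.143, -0.151]
force: [0.1, 1.0, -0.2]
grip_width: 0.0937
t 2.37 tcp mm [456.4 328.9  20.3] jaw deg 79.26 tilt 0.37 w 93.7 F [ 0.1  1.  -0.2] j7 [-0.66  0.8  -0.03  1.91  0.05  0.42  0.66]
turn wy units 0.01 level wx -0.05 wz 0.04 | shift before turn [-0.    0.01 -0.05] | after turn [-0.    0.01 -0.05]
```

```bash
python3 -m jog '[[0,0,0,-0.05,0,0.04,0],[0,0,0,0,0,0,0],[0,0,0,0,0,0,0],[0,0,0,0,0,0,0],[0,0,0,0,0,0,0],[0,0,0,0,0,0,0],[0,0,0,0,0,0,0],[0,0,0,0,0,0,0]]' 30; python3 - <<'E'
from h import *
from workcell import bot
go(bot.observe(),456,327.5,120,79.2)
E
```

```text
time_s: 3.03
tool_pos: [0.4572, 0.3292, 0.0217]
ee_rot: [-1.565, 0.147, -0.148]
force: [-0.1, 1.0, -1.3]
grip_width: 0.0493
t 3.03 tcp mm [457.2 329.2  21.7] jaw deg 79.23 tilt 0.07 w 49.3 F [-0.1  1.  -1.3] j7 [-0.66  0.8  -0.03  1.91  0.05  0.44  0.66]
turn wy units 0.01 level wx -0.00 wz 0.01 | shift before turn [-0.03 -3.28 -0.06] | after turn [-0.03 -3.28 -0.06]
```

```bash
python3 -m jog '[[0,-0.5,0,0,0,0,0],[0,-1,0,0,0,0,0],[0,-1,0,0,0,0,0],[0,-1,0,0,0,0,0],[0,-1,0,0,-1,0,0],[0,-0.5,0,0,-1,0,0],[0,0,0,0,-0.9,0,0],[0,0,0,0,0,0,0]]' ; python3 - <<'E'
from h import *
from workcell import bot
go(bot.observe(),655,-196,165,96)
E
```

```text
time_s: 3.7
tool_pos: [0.4542, 0.3275, 0.175]
ee_rot: [-1.574, -0.086, 0.095]
force: [0.6, 0.1, -2.5]
grip_width: 0.0494
t 3.7 tcp mm [454.2 327.5 175. ] jaw deg 96.61 tilt 0.46 w 49.4 F [ 0.6  0.1 -2.5] j7 [-0.59  0.56 -0.13  1.81  0.1   0.78  0.91]
turn wy units 0.11 level wx 0.05 wz -0.06 | shift before turn [  4.64   0.4  -18.1 ] | after turn [  4.83   0.33 -18.05]
```

```bash
python3 -m jog '[[0.2,0,-0.8,0,0,0,0],[0.25,0,-1,0,0,0,0],[0.25,0,-1,0,0,0,0],[0.25,0,-1,0,0,0,0],[0.25,0,-1,0,0,0,0],[0.25,0,-1,0,0,0,0],[0.25,0,-1,0,0,0,0],[0.25,0,-1,0,0,0,0]]' ;  python3 -m jog '[[0.25,0,-1,0,0,0,0],[0.25,0,-1,0,0,0,0],[0.25,0,-1,0,0,0,0],[0.25,0,-1,0,0,0,0],[0.25,0,-1,0,0,0,0],[0.25,0,-1,0,0,0,0],[0.25,0,-0.8,0,0,0,0],[0.25,0,-0.4,0,0,0,0]]' ;python3 - <<'E'
from h import *
from workcell import bot
go(bot.observe(),655,-196,165,96)
E
```

```text
time_s: 4.37
tool_pos: [0.5339, 0.1024, 0.1692]
ee_rot: [-1.568, -0.074, 0.101]
force: [-0.2, -0.0, -2.0]
grip_width: 0.0494
time_s: 5.03
tool_pos: [0.6116, -0.1238, 0.1585]
ee_rot: [-1.571, -0.038, 0.09]
force: [-0.5, 0.0, -2.8]
grip_width: 0.0492
t 5.03 tcp mm [ 611.6 -123.8  158.5] jaw deg 94.69 tilt 1.9 w 49.2 F [-0.5  0.  -2.8] j7 [ 0.23  0.68 -0.14  1.62  0.12  0.88  1.7 ]
turn wy units -0.23 level wx -0.00 wz -0.33 | shift before turn [ 1.24 -0.26 -2.52] | after turn [ 1.19 -0.22 -2.54]
```

```bash
python3 -m jog '[[0.5,-0.1,-0.9,0,-0.2,-0.3,0],[0.5,-0.1,-0.9,0,0,0,0],[0.2,0,-0.5,0,0,0,0],[0,0,0,0,0,0,0],[0,0,0,0,0,0,0]]' ;python3 look.py wrist w2
```

```text
time_s: 5.45
tool_pos: [0.6518, -0.1972, 0.1562]
ee_rot: [-1.568, -0.055, 0.076]
force: [-0.3, 0.4, -2.8]
grip_width: 0.0495
t 5.45 tcp mm [ 651.8 -197.2  156.2] jaw deg 94.78 tilt 0.74 w 49.5 F [-0.3  0.4 -2.8] j7 [ 0.33  0.75 -0.14  1.47  0.12  0.94  1.81]
```

View pics/w2.png

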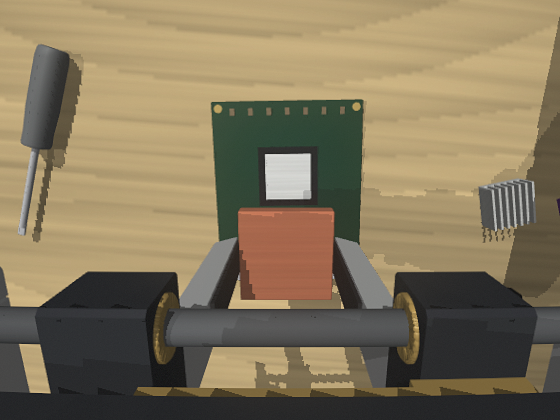

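```bash
python3 meas.py w2 white .014 220,120,360,215;python3 meas.py w2 green .010 190,80,380,240; python3 meas.py w2 cop .1445 220,190,350,305
python3 - <<'E'
from h import *
f=np.load('w2.npz');p=f['p'];print(p[195:222,285].tolist()); print(p[292:302,285].tolist())
print(f['d'][260,285],f['d'][176,285])
s=dict(tool_pos=f['pos'],ee_rot=f['rot']);P,T=tool(s)
Q=plane([[285,212],[285,298],[240,255],[333,255]],f,.1445); print((Q*1000).round(1),'tool',((Q-P)@T*1000).round(1))
E
```

```text
white px [288. 176.] bb [265 154] [310 198] c [ 624.7 -197. ] sz [38.6 39.6] ang 4.8
green px [282. 162.] bb [212 100] [361 237] c [ 620.3 -197. ] sz [119.8 128.5] ang 6.0
cop px [286. 253.] bb [238 208] [333 299] c [ 650.3 -196.9] sz [50.6 49.5] ang 4.8
[[205, 204, 201], [204, 203, 198], [202, 202, 198], [219, 220, 216], [105, 104, 101], [44, 38, 37], [51, 45, 43], [53, 48, 46], [50, 45, 42], [53, 46, 45], [50, 55, 47], [47, 67, 51], [81, 76, 58], [135, 86, 66], [140, 89, 67], [138, 87, 67], [162, 100, 75], [175, 107, 81], [167, 104, 78], [165, 102, 77], [166, 103, 77], [167, 104, 78], [166, 102, 78], [165, 103, 77], [166, 104, 77], [167, 104, 78], [167, 103, 77]]
[[165, 102, 75], [167, 102, 76], [165, 102, 76], [164, 100, 76], [164, 100, 75], [164, 101, 76], [164, 101, 76], [142, 91, 68], [206, 184, 134], [204, 179, 130]]
0.18408518 0.3054872
[[ 627.1 -199.2  144.5]
 [ 674.9 -195.2  144.5]
 [ 652.3 -220.9  144.5]
 [ 648.2 -172.1  144.5]] tool [[-24.6  12.    0. ]
 [ 23.4  11.4   0.1]
 [ -1.3  11.6 -23.7]
 [ -1.3  11.7  25.3]]
```

```bash
cat > edges.py <<'E'
from h import *
def edge(f,m,side,lo,hi,z):
    """m mask; side L/R: scan rows lo..hi first/last col; T/B: scan cols"""
    pts=[]
    for k in range(lo,hi):
        v=np.flatnonzero(m[k] if side in'LR' else m[:,k])
        if len(v):
            e=v[0]-.5 if side in'LT' else v[-1]+.5
            pts.append((e,k) if side in 'LR' else (k,e))
    P=plane(pts,f,z)[:,:2]*1000
    vx,vy,x0,y0=cv2.fitLine(P.astype(np.float32),cv2.DIST_HUBER,0,.01,.01).ravel()
    return np.array([x0,y0]),np.degrees(np.arctan2(vy,vx))%180
def box(f,m,rows,cols,z):
    m=cv2.morphologyEx(m.astype(np.uint8),cv2.MORPH_OPEN,np.ones((3,3)))
    r={s:edge(f,m,s,*(rows if s in'LR' else cols),z) for s in 'LRTB'}
    a=[r[s][1] for s in 'LRTB']
    X=np.array([0,0.]);
    def inter(i,j):
        (p,t),(q,u)=r[i],r[j]; t,u=np.radians([t,u]); A=np.c_[[np.cos(t),np.sin(t)],[-np.cos(u),-np.sin(u)]]; k=np.linalg.solve(A,q-p); return p+k[0]*np.array([np.cos(t),np.sin(t)])
    C=np.array([inter('L','T'),inter('T','R'),inter('R','B'),inter('B','L')])
    print('centre',C.mean(0).round(1),'sides',np.linalg.norm(C-np.roll(C,-1,0),axis=1).round(1),'ang mod90',[round(((x+45)%90)-45,1) for x in a])
    return C
E
python3 - <<'E'
from edges import *
f=np.load('w2.npz');M=masks(f['p'])
w=np.zeros_like(M['white']);w[140:210,250:325]=M['white'][140:210,250:325];box(f,w,(160,193),(272,305),.014)
g=cv2.morphologyEx(np.zeros_like(w,np.uint8)|0,0,np.ones((3,3)));G=M['green'].copy();G[:, :195]=0;G[:,390:]=0
for s,lo,hi in(('L',120,200),('R',120,200),('T',225,345)):print(s,edge(f,G,s,lo,hi,.010))
C=np.zeros_like(w);C[205:305,225:345]=M['cop'][205:305,225:345];box(f,C,(225,290),(250,322),.1445)
E
```

```text
centre [ 624.7 -197.2] sides [38.9 39.5 39.7 39.5] ang mod90 [np.float32(6.6), np.float32(7.7), np.float32(4.8), np.float32(4.8)]
L (array([ 620.3777 , -261.66266], dtype=float32), np.float32(5.892361))
R (array([ 603.21326, -134.52419], dtype=float32), np.float32(5.8949485))
T (array([ 562.0729 , -214.06648], dtype=float32), np.float32(95.82603))
centre [ 650.1 -196.7] sides [49.7 51.5 48.3 50.4] ang mod90 [np.float32(6.2), np.float32(4.6), np.float32(4.8), np.float32(3.5)]
```

```bash
python3 - <<'E'
from h import *
from workcell import bot
go(bot.observe(),625.5,-197.2,60,95.9)
E
```

```text
t 5.5 tcp mm [ 651.3 -197.3  155.9] jaw deg 94.81 tilt 0.78 w 49.5 F [ 0.4 -0.7 -2.1] j7 [ 0.33  0.75 -0.14  1.47  0.12  0.94  1.81]
turn wy units -0.19 level wx -0.01 wz -0.14 | shift before turn [-0.81  3.21  0.07] | after turn [-0.85  3.2   0.09]
```

```bash
python3 -m jog '[[-0.5,0.4,0,0,-0.2,-0.1,0],[-0.3,0.7,0,0,0,0,0],[0,0.8,0,0,0,0,0],[0,0.7,0,0,0,0,0],[0,0.4,0,0,0,0,0],[0,0.2,0,0,0,0,0],[0,0,0,0,0,0,0],[0,0,0,0,0,0,0]]' >/dev/null; python3 - <<'E'
from h import *
from workcell import bot
go(bot.observe(),625.5,-197.2,60,95.9)
E
```

```text
t 6.17 tcp mm [ 623.3 -185.4   56.5] jaw deg 96.36 tilt 0.65 w 49.1 F [-0.2 -0.3 -2. ] j7 [ 0.33  0.83 -0.14  1.63  0.15  0.7   1.8 ]
turn wy units 0.08 level wx -0.10 wz -0.06 | shift before turn [ 0.03 -0.12 -0.4 ] | after turn [ 0.03 -0.12 -0.4 ]
```

```bash
python3 -m jog '[[0.05,0,-0.4,-0.1,0.1,-0.05,0],[0,0,0,0,0,0,0],[0,0,0,0,0,0,0]]' >/dev/null; python3 - <<'E'
from h import *
from workcell import bot
go(bot.observe(),625.5,-197.2,40,95.9)
E
python3 look.py wrist w3
```

```text
t 6.42 tcp mm [ 628.6 -197.7   59.1] jaw deg 95.79 tilt 0.25 w 49.4 F [ 0.4  0.3 -2.5] j7 [ 0.34  0.83 -0.13  1.62  0.15  0.7   1.8 ]
turn wy units -0.02 level wx 0.03 wz 0.04 | shift before turn [-0.1   0.64  0.03] | after turn [-0.1   0.64  0.03]
t 6.42 tcp mm [ 628.6 -197.7   59.1] jaw deg 95.79 tilt 0.25 w 49.4 F [ 0.4  0.3 -2.5] j7 [ 0.34  0.83 -0.13  1.62  0.15  0.7   1.8 ]
```

View pics/w3.png

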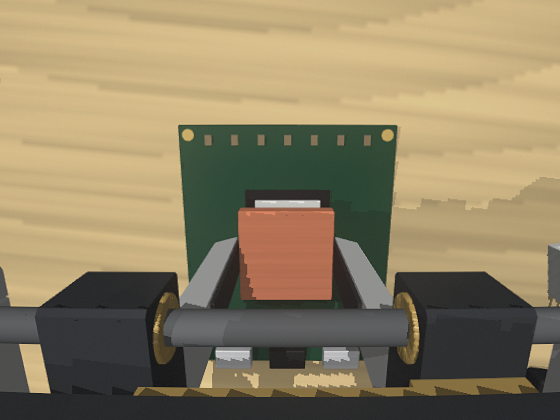

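```bash
python3 - <<'E'
from edges import *
f=np.load('w3.npz');M=masks(f['p'])
G=M['green'].copy();G[:, :165]=0;G[:,420:]=0
for s,lo,hi in(('L',140,230),('R',140,195),('T',200,375)):print(s,edge(f,G,s,lo,hi,.010))
W=M['white'].copy(); W[:195]=0;W[209:]=0;W[:,:245]=0;W[:,330:]=0
print('chipT',edge(f,W,'T',260,315,.014)); v=plane([[253.5,203],[321.5,203]],f,.014);print('chip L R',v*1000)
C=np.zeros_like(W);C[205:305,225:345]=M['cop'][205:305,225:345];zt=f['pos'][2]-.0117
# top face: side face rows dropped
for s,lo,hi in(('L',220,240),('R',220,240),('B',250,322)):print('plate',s,edge(f,C.astype(np.uint8),s,lo,hi,zt))
print(f['p'][206:216,285,0]); print(plane([[285,211.5]],f,zt)*1000)
E
```

```text
L (array([ 601.4073 , -263.84412], dtype=float32), np.float32(5.825732))
R (array([ 584.517 , -136.5783], dtype=float32), np.float32(5.7988143))
T (array([ 560.27264, -198.5585 ], dtype=float32), np.float32(95.442986))
chipT (array([ 604.67804, -201.00842], dtype=float32), np.float32(95.863846))
chip L R [[ 608.70385049 -219.04620473   14.        ]
 [ 604.49598357 -178.08464951   14.        ]]
plate L (array([ 616.2278 , -223.48679], dtype=float32), np.float32(7.6646013))
plate R (array([ 609.3923 , -174.49747], dtype=float32), np.float32(7.7037044))
plate B (array([ 653.12415, -196.09476], dtype=float32), np.float32(95.90448))
[192 171 151 153 149 198 195 181 182 183]
[[ 603.90909862 -200.22605475   47.42103038]]
```

```bash
python3 -m jog '[[-0.1,0.4,-0.1,0,0,0,0],[0,0.25,-0.1,0,0,0,0],[0,0,0,0,0,0,0],[0,0,0,0,0,0,0]]' >/dev/null; python3 - <<'E'
from h import *
from workcell import bot
go(bot.observe(),625,-197,36.5,95.85)
E
```

```text
t 6.8 tcp mm [ 626.9 -206.7   39.2] jaw deg 95.69 tilt 0.46 w 49.5 F [-0.3  0.3 -1.7] j7 [ 0.35  0.86 -0.12  1.62  0.16  0.66  1.81]
turn wy units -0.03 level wx 0.05 wz 0.06 | shift before turn [-0.03  0.09  0.33] | after turn [-0.03  0.09  0.33]
```

```bash
python3 -m jog '[[-0.05,0,0.33,0,0,0,0],[0,0,0,0,0,0,0],[0,0,0,0,0,0,0]]' >/dev/null; python3 - <<'E'
from h import *
from workcell import bot
go(bot.observe(),625,-197,36.5,95.85)
E
```

```text
t 7.05 tcp mm [ 623.6 -196.1   38.3] jaw deg 95.65 tilt 0.37 w 49.8 F [ 0.1  0.5 -2.7] j7 [ 0.33  0.86 -0.12  1.64  0.16  0.65  1.8 ]
turn wy units -0.04 level wx 0.04 wz 0.05 | shift before turn [ 0.04  0.06 -0.03] | after turn [ 0.04  0.06 -0.03]
```

```bash
python3 -m jog '[[0.05,0.05,-0.03,0.05,-0.04,0.05,0],[0,0,0,0,0,0,0],[0,0,0,0,0,0,0]]' >/dev/null; python3 - <<'E'
from h import *
from workcell import bot
go(bot.observe(),625,-197,35.5,95.85)
E
```

```text
t 7.3 tcp mm [ 625.9 -195.6   37.3] jaw deg 96.0 tilt 0.09 w 49.5 F [ 0.3  0.3 -2. ] j7 [ 0.34  0.86 -0.13  1.63  0.16  0.66  1.8 ]
turn wy units 0.03 level wx -0.02 wz 0.00 | shift before turn [-0.04  0.06 -0.04] | after turn [-0.04  0.06 -0.04]
```

```bash
python3 -m jog '[[-0.02,0.06,-0.04,0,0,0,0],[0,0,0,0,0,0,0]]'; python3 -m jog '[[0,0,0,0,0,0,0]]';python3 -m jog '[[0,0,0,0,0,0,0]]'; python3 - <<'E'
from h import *
from workcell import bot
go(bot.observe(),625,-197,35.5,95.85)
E
```

```text
time_s: 7.47
tool_pos: [0.6263, -0.1968, 0.0359]
ee_rot: [-1.568, -0.084, 0.081]
force: [0.8, -0.3, -2.3]
grip_width: 0.0496
time_s: 7.55
tool_pos: [0.6263, -0.197, 0.0359]
ee_rot: [-1.568, -0.084, 0.081]
force: [-0.6, -1.4, -2.8]
grip_width: 0.0494
time_s: 7.63
tool_pos: [0.6262, -0.1972, 0.0358]
ee_rot: [-1.568, -0.084, 0.081]
force: [-0.3, -1.0, -3.4]
grip_width: 0.0493
t 7.63 tcp mm [ 626.2 -197.2   35.8] jaw deg 96.0 tilt 0.12 w 49.3 F [-0.3 -1.  -3.4] j7 [ 0.34  0.87 -0.13  1.63  0.16  0.66  1.81]
turn wy units 0.03 level wx -0.01 wz 0.02 | shift before turn [-0.04  0.01  0.01] | after turn [-0.04  0.01  0.01]
```

```bash
python3 -m jog '[[-0.04,0,0,0,0,0,0],[0,0.03,0,0,0,0,0],[0,0,0,0,0,0,0]]'; python3 - <<'E'
from h import *
from workcell import bot
go(bot.observe(),625,-197,35.5,95.85)
E
```

```text
time_s: 7.88
tool_pos: [0.6248, -0.1976, 0.036]
ee_rot: [-1.568, -0.083, 0.081]
force: [0.1, -0.0, -2.9]
grip_width: 0.0498
t 7.88 tcp mm [ 624.8 -197.6   36. ] jaw deg 95.98 tilt 0.1 w 49.8 F [ 0.1 -0.  -2.9] j7 [ 0.34  0.86 -0.13  1.63  0.16  0.65  1.81]
turn wy units 0.02 level wx -0.01 wz 0.02 | shift before turn [0.01 0.02 0.02] | after turn [0.01 0.02 0.02]
```

Good; press lightly, then open partly.

```bash
python3 -m jog '[[0,0.04,0.02,0,0,0,0],[0,0.04,0,0,0,0,0],[0,0,0,0,0,0,0]]';  python3 -m jog '[[0,0,0,0,0,0,0.75],[0,0,0,0,0,0,0.75],[0,0,0,0,0,0,0.75],[0,0,0,0,0,0,0.75]]'
```

```text
time_s: 8.13
tool_pos: [0.625, -0.1977, 0.036]
ee_rot: [-1.57, -0.083, 0.08]
force: [-0.1, 0.3, -2.6]
grip_width: 0.0498
time_s: 8.47
tool_pos: [0.6257, -0.1981, 0.0362]
ee_rot: [-1.57, -0.085, 0.078]
force: [-0.3, -0.4, 0.1]
grip_width: 0.0698
```

```bash
python3 -m jog '[[0,-0.5,0,0,0,0,0.75],[0,-1,0,0,0,0,1],[0,-1,0,0,0,0,1],[0,-1,0,0,0,0,1],[0,-0.6,0,0,0,0,1],[0,0,0,0,0,0,1],[0,0,0,0,0,0,1]]'; python3 look.py wrist w4
```

```text
time_s: 9.05
tool_pos: [0.6241, -0.1977, 0.1613]
ee_rot: [-1.569, -0.081, 0.082]
force: [-0.4, -0.2, -0.3]
grip_width: 0.0938
t 9.05 tcp mm [ 624.1 -197.7  161.3] jaw deg 95.95 tilt 0.03 w 93.8 F [-0.4 -0.2 -0.3] j7 [ 0.35  0.7  -0.15  1.56  0.13  0.89  1.83]
```

View pics/w4.png

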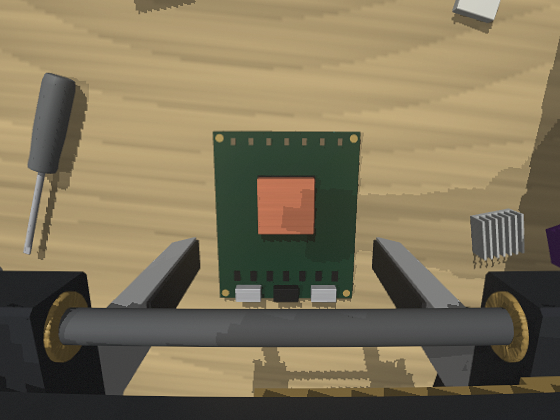

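```bash
python3 - <<'E'
from edges import *
f=np.load('w4.npz');M=masks(f['p'])
G=M['green'].copy();G[:, :200]=0;G[:,370:]=0
E={s:edge(f,G,s,lo,hi,.010) for s,lo,hi in(('L',145,220),('R',145,190),('T',230,345))}
print(E)
t=np.radians((E['L'][1]+E['R'][1]+E['T'][1]-90)/3);u=np.array([np.cos(t),np.sin(t)]);v=np.array([-u[1],u[0]])
lat=(E['L'][0]@v+E['R'][0]@v)/2; lon=E['T'][0]@u+65
print('board yaw',np.degrees(t),'width',(E['R'][0]-E['L'][0])@v,'chip centre',u*lon+v*lat)
C=np.zeros_like(G);C[160:250,240:330]=M['cop'][160:250,240:330];cc=box(f,C,(185,228),(264,308),.024).mean(0)
d=cc-(u*lon+v*lat);print('plate off in board frame',d@u,d@v)
E
```

```text
{'L': (array([ 616.1994 , -261.98257], dtype=float32), np.float32(5.702836)), 'R': (array([ 582.5281 , -136.45013], dtype=float32), np.float32(6.1219378)), 'T': (array([ 561.0382, -204.6327], dtype=float32), np.float32(95.97271))}
board yaw 5.932495 width 128.34029 chip centre [ 625.54266 -196.496  ]
centre [ 623.9 -197.3] sides [48.1 51.2 50.  51.2] ang mod90 [np.float32(4.9), np.float32(7.0), np.float32(6.0), np.float32(6.0)]
plate off in board frame -1.699775 -0.6625516
```

```bash
python3 - <<'E'
from h import *
from workcell import bot
f=np.load('top0.npz')
q=plane([[221,248],[242,247],[243,272],[222,273],[231.5,260]],f,.03);print((q*1000).round(0))
# purple & white positions
go(bot.observe(),q[4,0]*1000,q[4,1]*1000,170,92)
E
```

```text
[[479. 150.  30.]
 [484.  90.  30.]
 [412.  85.  30.]
 [408. 144.  30.]
 [445. 119.  30.]]
t 9.1 tcp mm [ 624.2 -197.7  161.2] jaw deg 95.95 tilt 0.03 w 93.6 F [ 0.1 -0.2 -0. ] j7 [ 0.35  0.7  -0.15  1.56  0.13  0.89  1.83]
turn wy units 0.69 level wx -0.00 wz -0.00 | shift before turn [-4.83 -0.29 11.11] | after turn [-5.59 -0.29 10.75]
```

```bash
python3 -m jog '[[-0.4,-0.1,0.8,0,0.7,0,1],[-0.5,0,1,0,0,0,1],[-0.5,0,1,0,0,0,1],[-0.5,0,1,0,0,0,1],[-0.5,0,1,0,0,0,1],[-0.5,0,1,0,0,0,1],[-0.5,0,1,0,0,0,1],[-0.5,0,1,0,0,0,1]]'>/dev/null; python3 - <<'E'
from h import *
from workcell import bot
go(bot.observe(),440,119,170,92)
E
```

```text
t 9.77 tcp mm [489.6  30.4 150.8] jaw deg 90.79 tilt 0.94 w 93.7 F [ 0.4  0.2 -1.3] j7 [-0.04  0.52 -0.11  2.01  0.1   0.63  1.36]
turn wy units -0.21 level wx 0.04 wz -0.16 | shift before turn [-1.62 -0.63  2.97] | after turn [-1.55 -0.64  3.01]
```

```bash
python3 -m jog '[[-0.5,-0.3,0.9,0,-0.2,-0.15,1],[-0.5,-0.3,0.9,0,0,0,1],[-0.3,-0.1,0.8,0,0,0,1],[0,0,0.2,0,0,0,1],[0,0,0,0,0,0,1],[0,0,0,0,0,0,1]]'>/dev/null; python3 look.py wrist w5
```

```text
t 10.27 tcp mm [436.1 122.3 164.8] jaw deg 92.75 tilt 1.08 w 94.0 F [ 0.3  0.4 -0.3] j7 [-0.24  0.45 -0.12  2.09  0.09  0.62  1.19]
```

View pics/w5.png

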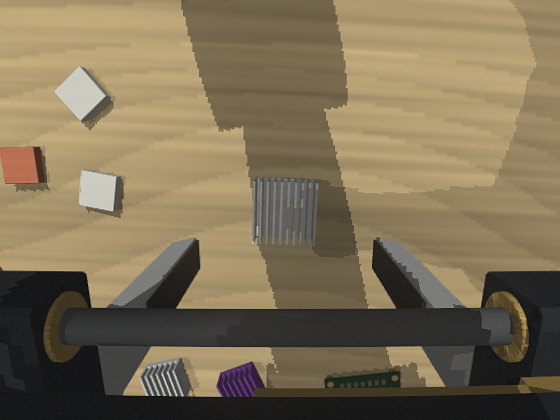

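```bash
python3 - <<'E'
from h import *
f=np.load('w5.npz');cv2.imwrite('pics/w5z.png',cv2.resize(f['p'][165:260,235:335],None,fx=6,fy=6,interpolation=cv2.INTER_NEAREST)[:,:,::-1])
d=f['d'];print(d[195:240:8,285],d[170:184,285].round(4),d[236:250,285].round(4),d[210,245:258].round(3),d[210,312:326].round(3))
E
```

```text
[0.3269364 0.328311  0.3315185 0.3335262 0.3335358 0.3350648] [0.3281 0.3297 0.3286 0.328  0.3282 0.3289 0.3284 0.3287 0.3225 0.3248
 0.3246 0.3232 0.324  0.3252] [0.3358 0.3414 0.3421 0.3416 0.3423 0.3191 0.3129 0.3117 0.3117 0.342
 0.3435 0.3435 0.3441 0.3447] [0.335 0.335 0.336 0.335 0.336 0.337 0.336 0.305 0.304 0.306 0.314 0.326
 0.331] [0.325 0.316 0.306 0.306 0.306 0.336 0.336 0.335 0.336 0.336 0.336 0.335
 0.336 0.335]
```

View pics/w5z.png

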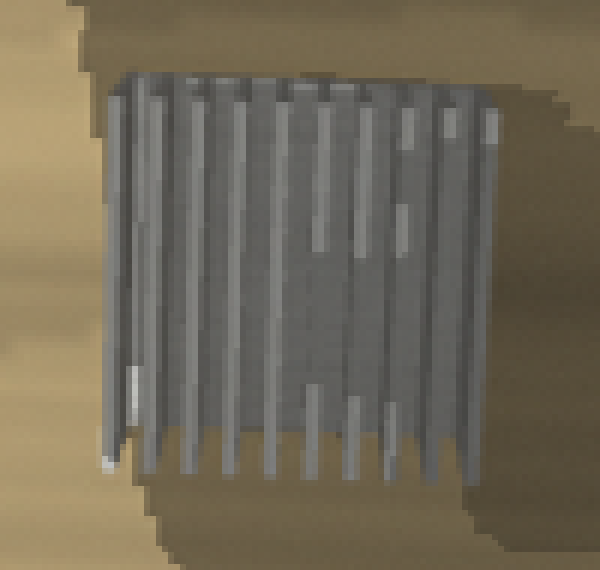

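```bash
python3 - <<'E'
from h import *
from workcell import bot
f=np.load('w5.npz')
q=plane([[252.6,181.0],[318.6,182.5],[315,246],[252,244]],f,.03)[:,:2]*1000
print(q.round(1),'c',q.mean(0).round(1),'sides',np.linalg.norm(q-np.roll(q,-1,0),axis=1))
for i,j in((0,3),(1,2),(1,0),(2,3)): d=q[j]-q[i];print(np.degrees(np.arctan2(d[1],d[0])))
go(bot.observe(),*q.mean(0),32,92.5)
E
```

```text
[[412.9  92.7]
 [411.5 149.3]
 [468.4 150. ]
 [469.4  93.8]] c [440.6 121.4] sides [56.56329684 56.98746849 56.18607691 56.43977057]
1.0967893517111644
0.7188579906790444
-88.48740535256668
-89.04186855613804
t 10.32 tcp mm [436.4 121.8 164.7] jaw deg 92.68 tilt 1.09 w 93.9 F [0.3 1.3 0.1] j7 [-0.24  0.45 -0.12  2.09  0.09  0.62  1.19]
turn wy units 0.03 level wx 0.04 wz -0.19 | shift before turn [ 0.22  4.42 -0.  ] | after turn [ 0.14  4.42 -0.02]
```

```bash
python3 -m jog '[[0.1,0.6,0,0,0.28,-0.19,1],[0,0.8,0,0,0,0,1],[0,0.8,0,0,0,0,1],[0,0.7,0,0,0,0,1],[0,0.4,0,0,0,0,1],[0,0,0,0,0,0,1],[0,0,0,0,0,0,1]]'>/dev/null; python3 - <<'E'
from h import *
from workcell import bot
go(bot.observe(),440.6,121.4,26,91.1)
E
```

```text
t 10.9 tcp mm [445.7 108.9  59.1] jaw deg 89.87 tilt 0.62 w 94.2 F [0.1 0.3 0.6] j7 [-0.27  0.65 -0.05  2.17  0.14  0.32  1.12]
turn wy units -0.21 level wx 0.10 wz 0.04 | shift before turn [-0.18  1.1   0.43] | after turn [-0.16  1.1   0.42]
```

```bash
python3 -m jog '[[-0.15,0,0.4,0.1,-0.2,0,1],[0,0,0,0,0,0,1]]'>/dev/null; python3 - <<'E'
from h import *
from workcell import bot
go(bot.observe(),440.6,121.4,26,91.1)
E
```

```text
t 11.07 tcp mm [442.  119.9  59.2] jaw deg 90.89 tilt 0.24 w 94.2 F [-1.3  0.3  0.3] j7 [-0.28  0.65 -0.07  2.18  0.14  0.31  1.12]
turn wy units -0.04 level wx -0.00 wz 0.04 | shift before turn [-0.05  1.11  0.05] | after turn [-0.04  1.11  0.05]
```

```bash
python3 -m jog '[[-0.05,0.5,0.05,0,-0.04,0,1],[0,0.4,0,0,0,0,1],[0,0.2,0,0,0,0,1],[0,0,0,0,0,0,1],[0,0,0,0,0,0,1]]'>/dev/null; python3 - <<'E'
from h import *
from workcell import bot
go(bot.observe(),440.6,121.4,26,91.1)
E
```

```text
t 11.48 tcp mm [444.4 123.8  29.9] jaw deg 91.25 tilt 0.83 w 93.8 F [ 0.8 -0.9 -0.2] j7 [-0.28  0.71 -0.08  2.19  0.24  0.23  1.03]
turn wy units 0.03 level wx -0.04 wz 0.14 | shift before turn [-0.13  0.13 -0.08] | after turn [-0.13  0.13 -0.08]
```

```bash
python3 -m jog '[[-0.13,-0.1,-0.08,-0.04,0,0.1,1],[0,0,0,0,0,0,1],[0,0,0,0,0,0,1]]'>/dev/null; python3 - <<'E'
from h import *
from workcell import bot
go(bot.observe(),440.6,121.4,32,91.1)
E
```

```text
t 11.73 tcp mm [441.5 121.6  35.2] jaw deg 91.26 tilt 0.38 w 93.9 F [-0.2 -0.6 -0.1] j7 [-0.27  0.7  -0.09  2.19  0.23  0.25  1.03]
turn wy units 0.03 level wx -0.01 wz 0.06 | shift before turn [-0.03  0.11 -0.01] | after turn [-0.03  0.11 -0.01]
```

Good enough; lower 1–2 mm and close.

```bash
python3 -m jog '[[0,0.06,0,0,0,0,1],[0,0,0,0,0,0,0],[0,0,0,0,0,0,0],[0,0,0,0,0,0,0],[0,0,0,0,0,0,0],[0,0,0,0,0,0,0],[0,0,0,0,0,0,0],[0,0,0,0,0,0,0]]' 30; python3 - <<'E'
from h import *
from workcell import bot
st(bot.observe())
E
python3 look.py wrist w6
```

```text
time_s: 12.4
tool_pos: [0.4423, 0.1216, 0.0344]
ee_rot: [-1.569, -0.024, 0.01]
force: [-0.3, -0.3, 2.5]
grip_width: 0.0558
t 12.4 tcp mm [442.3 121.6  34.4] jaw deg 91.25 tilt 0.51 w 55.8 F [-0.3 -0.3  2.5] j7 [-0.27  0.7  -0.09  2.19  0.24  0.25  1.02]
t 12.4 tcp mm [442.3 121.6  34.4] jaw deg 91.25 tilt 0.51 w 55.8 F [-0.3 -0.3  2.5] j7 [-0.27  0.7  -0.09  2.19  0.24  0.25  1.02]
```

View pics/w6.png

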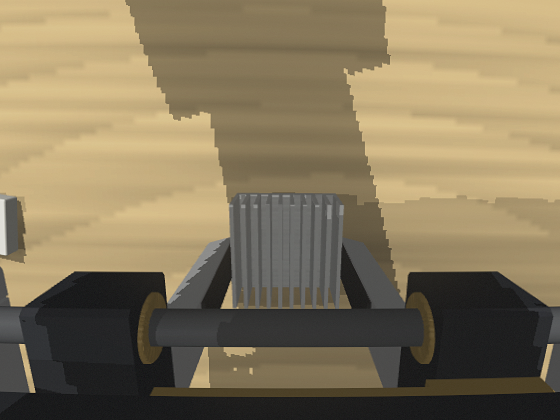

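```bash
python3 - <<'E'
from h import *
from workcell import bot
f=np.load('w6.npz');P,T=tool(dict(tool_pos=f['pos'],ee_rot=f['rot']))
q=plane([[285,205.5],[285,307],[231,206],[343.5,206]],f,.03);print(((q-P)@T*1000).round(1),(q*1000).round(1))
cv2.imwrite('pics/w6z.png',cv2.resize(f['p'][185:320,215:360],None,fx=4,fy=4,interpolation=cv2.INTER_NEAREST)[:,:,::-1])
go(bot.observe(),654,-196,180,95.95)
E
```

```text
[[-29.7   4.1   0. ]
 [ 25.    4.6   0.1]
 [-29.5   4.1 -26.3]
 [-29.5   4.2  28.6]] [[412.6 121.   30. ]
 [467.4 122.2  30. ]
 [413.5  94.7  30. ]
 [412.2 149.5  30. ]]
t 12.45 tcp mm [442.3 121.6  34.4] jaw deg 91.25 tilt 0.51 w 56.0 F [0.4 0.1 0.7] j7 [-0.27  0.7  -0.09  2.19  0.24  0.25  1.02]
turn wy units -0.82 level wx -0.02 wz 0.09 | shift before turn [  6.87  -4.81 -10.73] | after turn [  5.92  -4.85 -11.26]
```

View pics/w6z.png

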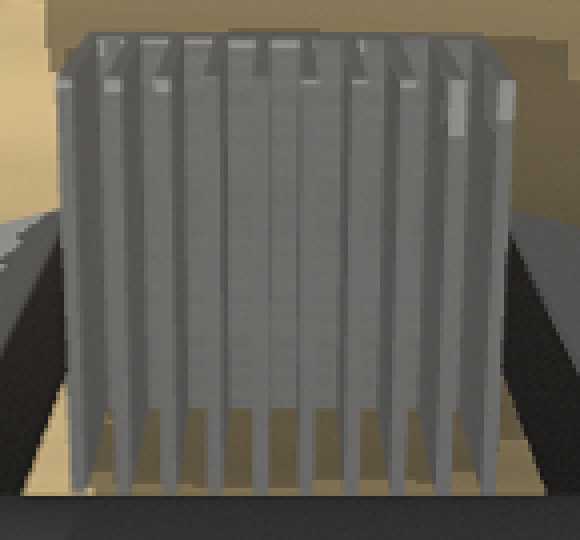

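```bash
python3 -m jog '[[0,-0.5,0,0,0,0,0],[0,-1,0,0,0,0,0],[0,-1,0,0,0,0,0],[0.5,-1,-0.8,0,-0.4,0,0],[0.55,-0.8,-1,0,-0.4,0,0],[0.55,-0.5,-1,0,0,0,0],[0.55,0,-1,0,0,0,0],[0.55,0,-1,0,0,0,0]]'>/dev/null; python3 - <<'E'
from h import *
from workcell import bot
go(bot.observe(),654,-196,175,95.95)
E
```

```text
t 13.12 tcp mm [531.  -11.2 183.4] jaw deg 97.26 tilt 0.1 w 55.6 F [ 0.5  0.9 -2.6] j7 [ 0.15  0.52 -0.26  1.89  0.19  0.76  1.48]
turn wy units 0.23 level wx -0.01 wz -0.01 | shift before turn [ 3.29  0.27 -6.63] | after turn [ 3.44  0.28 -6.55]
```

```bash
python3 -m jog '[[0.5,0,-1,0,0.2,0,0],[0.5,0,-1,0,0,0,0],[0.5,0,-1,0,0,0,0],[0.5,0,-1,0,0,0,0],[0.5,0,-1,0,0,0,0],[0.4,0,-0.6,0,0,0,0],[0,0,0,0,0,0,0],[0,0,0,0,0,0,0]]'>/dev/null; python3 look.py wrist w7; python3 - <<'E'
from h import *
from workcell import bot
go(bot.observe(),626.3,-197.3,90,95.95)
E
```

```text
t 13.78 tcp mm [ 638.4 -188.   179.1] jaw deg 95.38 tilt 0.32 w 56.0 F [-0.8  0.7 -0.9] j7 [ 0.38  0.71 -0.24  1.5   0.2   0.96  1.74]
t 13.83 tcp mm [ 638.1 -188.1  179. ] jaw deg 95.4 tilt 0.34 w 55.9 F [ 0.3 -0.9 -2.2] j7 [ 0.38  0.71 -0.24  1.51  0.2   0.96  1.74]
turn wy units -0.10 level wx 0.02 wz -0.06 | shift before turn [-0.4   2.97 -0.26] | after turn [-0.42  2.97 -0.26]
```

View pics/w7.png

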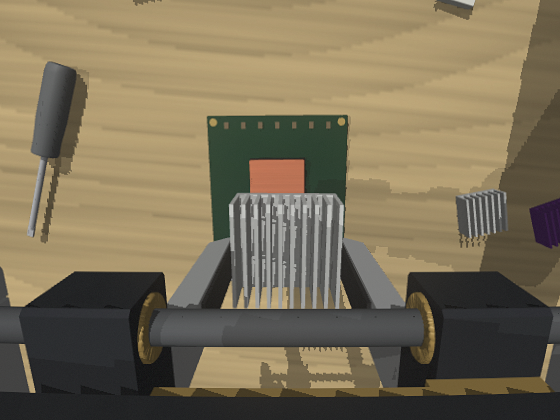

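Plate still on the chip (250–305, 160–192), sink held level. Descend.

```bash
python3 -m jog '[[-0.4,0.5,-0.25,0,-0.1,-0.06,0],[0,0.8,0,0,0,0,0],[0,0.8,0,0,0,0,0],[0,0.5,0,0,0,0,0],[0,0.2,0,0,0,0,0],[0,0,0,0,0,0,0],[0,0,0,0,0,0,0]]'>/dev/null;  python3 - <<'E'
from h import *
from workcell import bot
go(bot.observe(),626.3,-197.3,70,95.95)
E
```

```text
t 14.42 tcp mm [ 623.  -185.6   93.3] jaw deg 96.66 tilt 0.27 w 55.6 F [ 0.6  0.9 -1.4] j7 [ 0.38  0.79 -0.23  1.62  0.23  0.77  1.74]
turn wy units 0.12 level wx -0.04 wz -0.02 | shift before turn [ 0.07  0.77 -0.4 ] | after turn [ 0.07  0.78 -0.4 ]
```

```bash
python3 -m jog '[[0.07,0.4,-0.4,-0.04,0.1,0,0],[0,0.3,0,0,0,0,0],[0,0,0,0,0,0,0],[0,0,0,0,0,0,0]]'>/dev/null;  python3 - <<'E'
from h import *
from workcell import bot
go(bot.observe(),626.3,-197.3,60,95.95)
E
```

```text
t 14.75 tcp mm [ 629.  -197.8   73.4] jaw deg 96.11 tilt 0.2 w 55.9 F [-0.4 -0.2 -1.2] j7 [ 0.39  0.82 -0.22  1.61  0.24  0.74  1.74]
turn wy units 0.03 level wx 0.02 wz 0.03 | shift before turn [-0.09  0.45  0.03] | after turn [-0.09  0.45  0.02]
```

```bash
python3 -m jog '[[-0.05,0.3,0.02,0.02,0.03,0.03,0],[0,0.15,0,0,0,0,0],[0,0,0,0,0,0,0],[0,0,0,0,0,0,0]]'>/dev/null;  python3 - <<'E'
from h import *
from workcell import bot
go(bot.observe(),626.3,-197.3,59,95.95)
E
python3 look.py wrist w8
```

```text
t 15.08 tcp mm [ 627.8 -197.6   59.1] jaw deg 95.88 tilt 0.04 w 55.8 F [-1.3  0.1 -1.4] j7 [ 0.39  0.84 -0.21  1.61  0.24  0.71  1.73]
turn wy units -0.01 level wx -0.00 wz 0.01 | shift before turn [-0.05  0.    0.01] | after turn [-0.05  0.    0.01]
t 15.08 tcp mm [ 627.8 -197.6   59.1] jaw deg 95.88 tilt 0.04 w 55.8 F [-1.3  0.1 -1.4] j7 [ 0.39  0.84 -0.21  1.61  0.24  0.71  1.73]
```

View pics/w8.png

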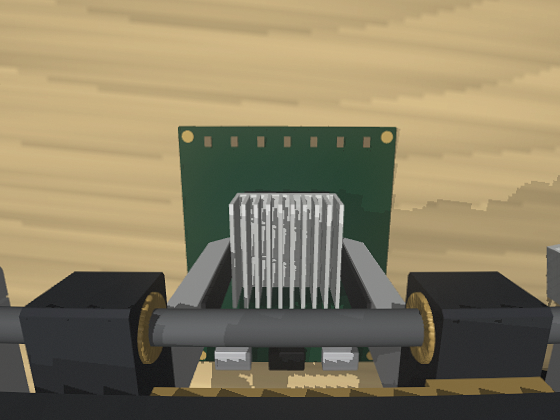

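```bash
python3 -m jog '[[-0.05,0,0,0,0,0,0],[0,0,0,0,0,0,0]]'>/dev/null;  python3 - <<'E'
from h import *
from workcell import bot
go(bot.observe(),626.3,-197.3,58.6,95.95)
E
```

```text
t 15.3 tcp mm [ 626.4 -197.6   59.3] jaw deg 95.9 tilt 0.06 w 55.7 F [-0.1 -0.1 -1.8] j7 [ 0.39  0.84 -0.21  1.62  0.24  0.71  1.73]
turn wy units -0.01 level wx -0.00 wz 0.01 | shift before turn [-0.    0.02  0.01] | after turn [-0.    0.02  0.01]
```

```bash
python3 -m jog '[[0,0.04,0,0,0,0,0],[0,0,0,0,0,0,0],[0,0,0,0,0,0,0.8],[0,0,0,0,0,0,0.8],[0,0,0,0,0,0,0.8],[0,0,0,0,0,0,0.8]]'; python3 -m jog '[[0,-0.5,0,0,0,0,0.8],[0,-1,0,0,0,0,1],[0,-1,0,0,0,0,1],[0,-1,0,0,0,0,1],[0,-0.6,0,0,0,0,1],[0,0,0,0,0,0,1],[0,0,0,0,0,0,1]]'; python3 look.py wrist w9
```

```text
time_s: 15.8
tool_pos: [0.6281, -0.1979, 0.0601]
ee_rot: [-1.57, -0.085, 0.077]
force: [0.0, 0.7, 0.3]
grip_width: 0.0747
time_s: 16.38
tool_pos: [0.6267, -0.1974, 0.1871]
ee_rot: [-1.569, -0.083, 0.079]
force: [0.3, -1.1, 0.1]
grip_width: 0.0942
t 16.38 tcp mm [ 626.7 -197.4  187.1] jaw deg 95.93 tilt 0.14 w 94.2 F [ 0.3 -1.1  0.1] j7 [ 0.41  0.68 -0.25  1.53  0.19  0.95  1.77]
```

View pics/w9.png

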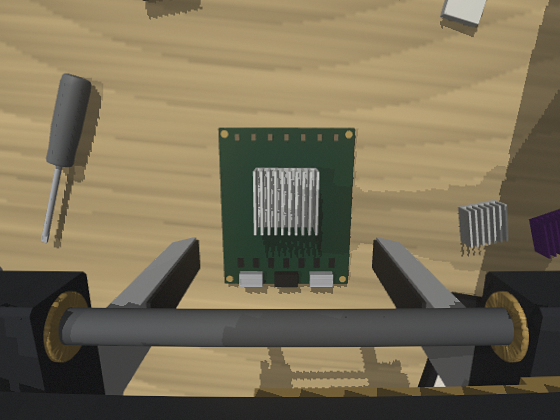

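```bash
python3 - <<'E'
from edges import *
f=np.load('w9.npz');M=masks(f['p'])
cv2.imwrite('pics/w9z.png',cv2.resize(f['p'][155:250,240:335],None,fx=6,fy=6,interpolation=cv2.INTER_NEAREST)[:,:,::-1])
G=M['green'].copy();G[:, :205]=0;G[:,370:]=0
E={s:edge(f,G,s,lo,hi,.010) for s,lo,hi in(('L',145,220),('R',145,180),('T',235,345))}
t=np.radians((E['L'][1]+E['R'][1]+E['T'][1]-90)/3);u=np.array([np.cos(t),np.sin(t)]);v=np.array([-u[1],u[0]])
lat=(E['L'][0]@v+E['R'][0]@v)/2; lon=E['T'][0]@u+65
print('board yaw',np.degrees(t),'width',(E['R'][0]-E['L'][0])@v,'chip centre',u*lon+v*lat)
E
```

```text
board yaw 5.6121135 width 127.87525 chip centre [ 626.0739 -196.3036]
```

View pics/w9z.png

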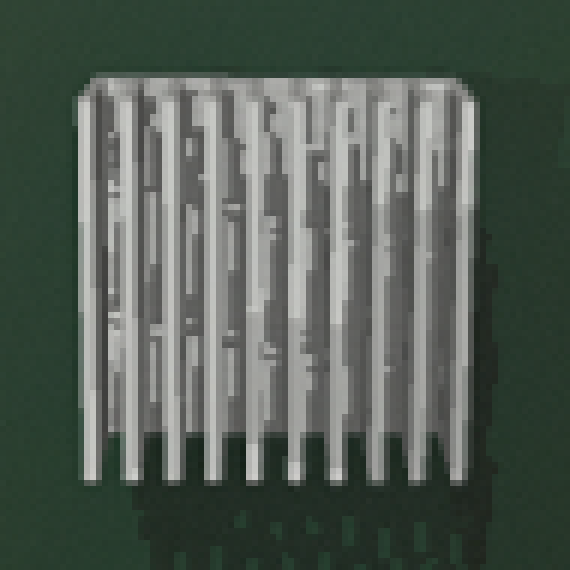

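```bash
python3 - <<'E'
from h import *
from workcell import bot
f=np.load('w9.npz')
q=plane([[252.5,170.7],[319.2,170.7],[317.3,235.2],[253.5,235.2]],f,.054)[:,:2]*1000
print('c',q.mean(0).round(1),'sides',np.linalg.norm(q-np.roll(q,-1,0),axis=1))
for i,j in((0,3),(1,2),(1,0),(2,3)): d=q[j]-q[i];print(np.degrees(np.arctan2(d[1],d[0])))
go(bot.observe(),431,-326,170,104.6)
E
```

```text
c [ 624.3 -197.3] sides [56.34248024 56.98709687 56.29837696 56.98128768]
5.602629093762618
5.558323189372437
-84.02886137495616
-84.03446757264608
t 16.43 tcp mm [ 626.9 -197.4  187. ] jaw deg 95.93 tilt 0.14 w 94.1 F [ 0.4 -0.2 -0.1] j7 [ 0.41  0.68 -0.25  1.53  0.19  0.95  1.77]
turn wy units -1.51 level wx 0.00 wz 0.03 | shift before turn [-6.94  0.55 -3.59] | after turn [-7.4   0.57 -2.5 ]
```

```bash
python3 -m jog '[[-0.9,0,-0.5,0,-0.8,0,1],[-1,0,-0.4,0,-0.7,0,1],[-1,0.1,-0.35,0,0,0,1],[-1,0.1,-0.35,0,0,0,1],[-1,0.1,-0.35,0,0,0,1],[-1,0,-0.35,0,0,0,1],[-0.6,0,-0.1,0,0,0,1],[0,0,0,0,0,0,1]]'>/dev/null; python3 - <<'E'
from h import *
from workcell import bot
go(bot.observe(),431,-326,160,104.6)
E
```

```text
t 17.1 tcp mm [ 440.4 -309.4  163.2] jaw deg 105.35 tilt 1.08 w 94.2 F [-0.6  0.2 -0.2] j7 [ 0.77  0.57 -0.31  1.87  0.24  0.76  2.17]
turn wy units 0.13 level wx -0.16 wz -0.09 | shift before turn [-0.45  0.1  -0.45] | after turn [-0.44  0.11 -0.46]
```

```bash
python3 -m jog '[[-0.4,0,-0.4,-0.15,0.1,-0.1,1],[0,0,0,0,0,0,1],[0,0,0,0,0,0,1]]'>/dev/null; python3 look.py wrist w10
```

```text
t 17.35 tcp mm [ 431.2 -322.7  159.8] jaw deg 104.7 tilt 0.36 w 93.8 F [1.1 0.9 0.1] j7 [ 0.8   0.57 -0.31  1.88  0.24  0.73  2.18]
```

View pics/w10.png

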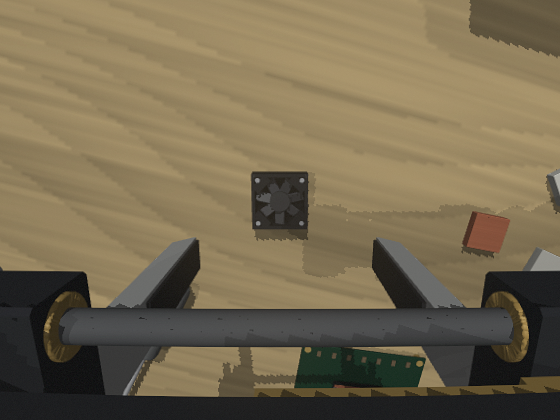

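```bash
python3 - <<'E'
from edges import *
from workcell import bot
f=np.load('w10.npz');p=f['p']
m=(p.max(2)<90);B=np.zeros_like(m);B[165:235,245:315]=m[165:235,245:315]
B=cv2.morphologyEx(B.astype(np.uint8),cv2.MORPH_CLOSE,np.ones((5,5)))
cv2.imwrite('pics/w10z.png',cv2.resize(np.hstack([p[160:240,240:320],cv2.cvtColor(B[160:240,240:320]*255,cv2.COLOR_GRAY2RGB)]),None,fx=5,fy=5,interpolation=cv2.INTER_NEAREST)[:,:,::-1])
c=box(f,B,(182,222),(260,302),.018);print(c.round(1))
go(bot.observe(),*c.mean(0),27,104.6)
E
```

```text
centre [ 430.4 -327.2] sides [49.2 59.7 51.2 50.9] ang mod90 [np.float32(14.3), np.float32(15.6), np.float32(14.7), np.float32(4.8)]
[[ 409.9 -358.2]
 [ 397.5 -310.6]
 [ 455.  -294.6]
 [ 459.2 -345.6]]
t 17.4 tcp mm [ 430.9 -323.   159.7] jaw deg 104.7 tilt 0.36 w 94.3 F [-0.6 -0.4  0.5] j7 [ 0.8   0.57 -0.31  1.88  0.24  0.73  2.18]
turn wy units 0.02 level wx -0.06 wz -0.02 | shift before turn [-0.04  4.42 -0.16] | after turn [-0.05  4.42 -0.13]
```

View pics/w10z.png

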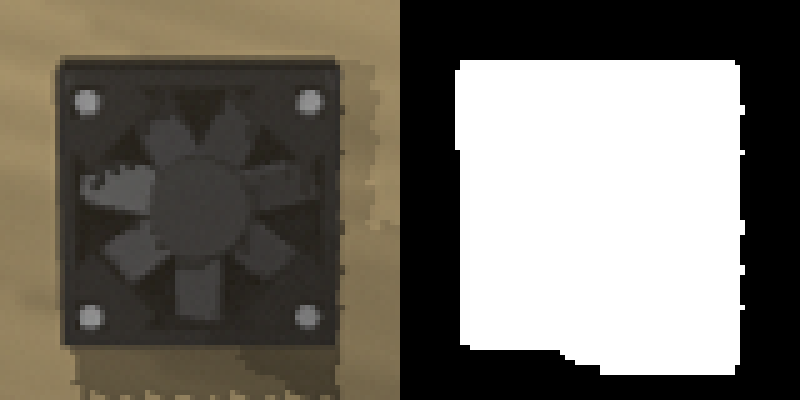

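```bash
python3 - <<'E'
from h import *
from workcell import bot
f=np.load('w10.npz')
for L in ([[87,102],[309,102],[307,317],[90,316]],[[58,69],[342,69],[337,345],[61,345]]):
    q=plane(np.array(L)/5+[239.5,159.5],f,.018)[:,:2]*1000
    print('c',q.mean(0).round(1),'sides',np.linalg.norm(q-np.roll(q,-1,0),axis=1).round(1),[np.degrees(np.arctan2(*(q[j]-q[i])[::-1])).round(1) for i,j in((0,3),(1,2),(0,1),(3,2))])
go(bot.observe(),*q.mean(0),27,104.6)
E
```

```text
c [ 429.7 -327.7] sides [38.8 39.  39.1 38.8] [np.float64(14.5), np.float64(14.8), np.float64(104.7), np.float64(104.4)]
c [ 429.4 -327.6] sides [49.5 50.  49.9 50. ] [np.float64(14.1), np.float64(14.5), np.float64(104.7), np.float64(104.6)]
t 17.4 tcp mm [ 430.9 -323.   159.7] jaw deg 104.7 tilt 0.36 w 94.3 F [-0.6 -0.4  0.5] j7 [ 0.8   0.57 -0.31  1.88  0.24  0.73  2.18]
turn wy units 0.02 level wx -0.06 wz -0.02 | shift before turn [-0.08  4.42 -0.16] | after turn [-0.09  4.42 -0.14]
```

```bash
python3 -m jog '[[-0.09,0.6,-0.14,-0.06,0,0,1],[0,0.9,0,0,0,0,1],[0,0.9,0,0,0,0,1],[0,0.7,0,0,0,0,1],[0,0.4,0,0,0,0,1],[0,0,0,0,0,0,1],[0,0,0,0,0,0,1]]'>/dev/null; python3 - <<'E'
from h import *
from workcell import bot
go(bot.observe(),429.6,-327.6,25,104.5)
E
```

```text
t 17.98 tcp mm [ 441.7 -319.3   49.7] jaw deg 105.57 tilt 0.42 w 94.1 F [0.2 0.5 0.5] j7 [ 0.73  0.74 -0.23  1.95  0.33  0.48  2.11]
turn wy units 0.19 level wx -0.01 wz 0.07 | shift before turn [-0.47  0.82 -0.16] | after turn [-0.46  0.82 -0.17]
```

```bash
python3 -m jog '[[-0.45,0.3,-0.17,0,0.19,0.07,1],[0,0,0,0,0,0,1],[0,0,0,0,0,0,1]]'>/dev/null; python3 - <<'E'
from h import *
from workcell import bot
go(bot.observe(),429.6,-327.6,25,104.5)
E
```

```text
t 18.23 tcp mm [ 432.2 -327.4   41.2] jaw deg 104.56 tilt 0.15 w 93.9 F [0.6 0.4 0.9] j7 [ 0.74  0.75 -0.22  1.96  0.33  0.46  2.11]
turn wy units 0.01 level wx 0.00 wz 0.03 | shift before turn [-0.09  0.54  0.02] | after turn [-0.08  0.54  0.02]
```

```bash
python3 -m jog '[[-0.1,0.3,0,0,0,0.03,1],[0,0.25,0,0,0,0,1],[0,0,0,0,0,0,1],[0,0,0,0,0,0,1]]'>/dev/null; python3 - <<'E'
from h import *
from workcell import bot
go(bot.observe(),429.6,-327.6,25,104.5)
E
```

```text
t 18.57 tcp mm [ 429.4 -329.9   24.9] jaw deg 104.44 tilt 0.19 w 93.7 F [-0.2  0.  -0.1] j7 [ 0.73  0.78 -0.2   1.96  0.34  0.43  2.1 ]
turn wy units -0.01 level wx 0.03 wz 0.01 | shift before turn [ 0.03 -0.    0.07] | after turn [ 0.03 -0.    0.07]
```

```bash
python3 -m jog '[[0,0,0.07,0,0,0,0.8],[0,0,0,0,0,0,0],[0,0,0,0,0,0,0],[0,0,0,0,0,0,0],[0,0,0,0,0,0,0],[0,0,0,0,0,0,0],[0,0,0,0,0,0,0],[0,0,0,0,0,0,0]]' 20;python3 look.py wrist w11;python3 - <<'E'
from h import *
from workcell import bot
f=np.load('w11.npz');cv2.imwrite('pics/w11z.png',cv2.resize(f['p'][190:320,220:350],None,fx=4,fy=4,interpolation=cv2.INTER_NEAREST)[:,:,::-1])
E
```

```text
time_s: 19.23
tool_pos: [0.4295, -0.3276, 0.0255]
ee_rot: [-1.565, -0.2, 0.196]
force: [-0.6, -0.3, -0.5]
grip_width: 0.0497
t 19.23 tcp mm [ 429.5 -327.6   25.5] jaw deg 104.47 tilt 0.25 w 49.7 F [-0.6 -0.3 -0.5] j7 [ 0.73  0.78 -0.2   1.97  0.34  0.42  2.09]
```

View pics/w11z.png

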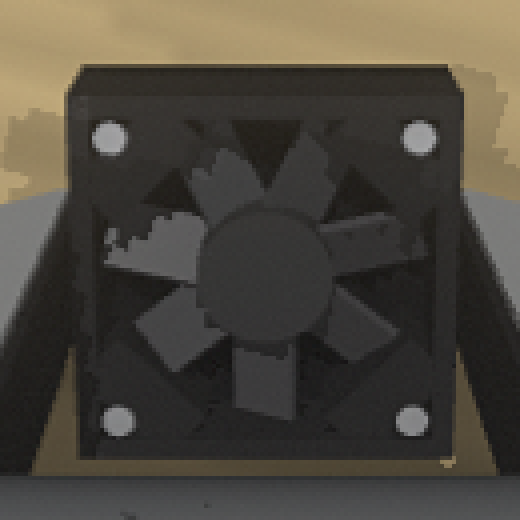

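```bash
python3 - <<'E'
from h import *
from workcell import bot
f=np.load('w11.npz');P,T=tool(dict(tool_pos=f['pos'],ee_rot=f['rot']))
q=plane(np.array([[110,138],[419,138],[412,420],[119,421]])/4+[219.5,189.5],f,.018);print(((q-P)@T*1000).mean(0).round(1), (q.mean(0)*1000).round(1),np.linalg.norm(q-np.roll(q,-1,0),axis=1).round(4))
go(bot.observe(),640,-190,190,95.8)
E
```

```text
[0.1 7.5 0.4] [ 429.5 -327.3   18. ] [0.0389 0.0388 0.0388 0.039 ]
t 19.28 tcp mm [ 429.5 -327.6   25.5] jaw deg 104.47 tilt 0.25 w 49.6 F [0.7 0.7 0.3] j7 [ 0.73  0.78 -0.2   1.97  0.34  0.42  2.09]
turn wy units 1.51 level wx 0.04 wz 0.02 | shift before turn [ 7.95 -5.47  2.67] | after turn [ 7.44 -5.48  3.86]
```

```bash
python3 -m jog '[[0,-0.6,0,0,0,0,0],[0,-1,0,0,0,0,0],[0,-1,0,0,0,0,0],[0,-1,0,0,0.8,0,0],[0.5,-1,0.2,0,0.7,0,0],[1,-0.8,0.5,0,0,0,0],[1,0,0.5,0,0,0,0],[1,0,0.5,0,0,0,0]]'>/dev/null; python3 - <<'E'
from h import *
from workcell import bot
go(bot.observe(),635,-192,185,95.8)
E
```

```text
t 19.95 tcp mm [ 521.1 -269.7  192.7] jaw deg 94.52 tilt 0.48 w 50.0 F [ 0.2  0.3 -1.9] j7 [ 0.59  0.58 -0.26  1.72  0.19  0.87  1.9 ]
turn wy units -0.22 level wx 0.00 wz -0.08 | shift before turn [3.99 0.22 2.28] | after turn [4.04 0.26 2.19]
```

```bash
python3 -m jog '[[0.9,0,0.5,0,-0.2,0,0],[1,0,0.5,0,0,0,0],[1,0,0.5,0,0,0,0],[0.7,0,0.3,0,0,0,0],[0,0,0,0,0,0,0],[0,0,0,0,0,0,0]]'>/dev/null; python3 - <<'E'
from h import *
from workcell import bot
go(bot.observe(),624.3,-197.3,100,95.8)
E
```

```text
t 20.45 tcp mm [ 634.  -194.6  192.8] jaw deg 96.22 tilt 0.17 w 49.5 F [ 0.2 -0.2 -1.2] j7 [ 0.4   0.69 -0.26  1.5   0.19  0.98  1.77]
turn wy units 0.07 level wx -0.02 wz -0.02 | shift before turn [-0.33  3.09 -0.06] | after turn [-0.33  3.09 -0.06]
```

```bash
python3 -m jog '[[-0.3,0.5,-0.1,0,0.05,0,0],[0,0.8,0,0,0,0,0],[0,0.8,-0.1,0,0,0,0],[0,0.5,-0.1,0,0,0,0],[0,0.2,0,0,0,0,0],[0,0,0,0,0,0,0],[0,0,0,0,0,0,0]]'>/dev/null;  python3 - <<'E'
from h import *
from workcell import bot
go(bot.observe(),624.3,-197.3,84,95.8)
E
python3 look.py wrist w12
```

```text
t 21.03 tcp mm [ 619.  -210.4  106.2] jaw deg 95.59 tilt 0.4 w 49.2 F [ 0.1 -0.   0.5] j7 [ 0.42  0.78 -0.23  1.6   0.23  0.8   1.76]
turn wy units -0.04 level wx 0.01 wz -0.07 | shift before turn [0.22 0.74 0.42] | after turn [0.22 0.74 0.42]
t 21.03 tcp mm [ 619.  -210.4  106.2] jaw deg 95.59 tilt 0.4 w 49.2 F [ 0.1 -0.   0.5] j7 [ 0.42  0.78 -0.23  1.6   0.23  0.8   1.76]
```

View pics/w12.png

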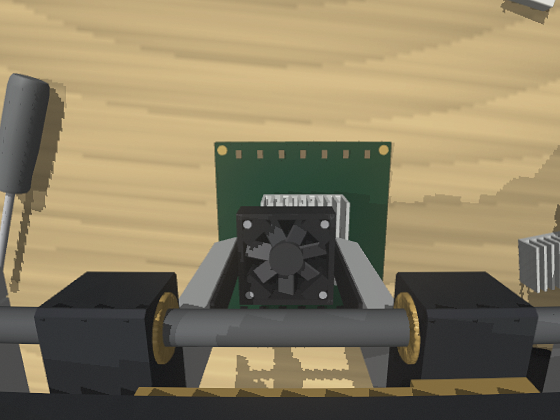

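```bash
python3 -m jog '[[0.22,0.2,0.42,0,0,-0.07,0],[0,0.2,0,0,0,0,0],[0,0,0,0,0,0,0],[0,0,0,0,0,0,0]]'>/dev/null;  python3 - <<'E'
from h import *
from workcell import bot
go(bot.observe(),624.3,-197.3,84,95.8)
E
```

```text
t 21.42 tcp mm [ 627.1 -195.6   96.9] jaw deg 95.61 tilt 0.4 w 49.9 F [-1.   0.2 -1.2] j7 [ 0.39  0.79 -0.23  1.61  0.23  0.77  1.73]
turn wy units -0.03 level wx 0.02 wz 0.07 | shift before turn [-0.1   0.43 -0.05] | after turn [-0.1   0.43 -0.05]
```

```bash
python3 -m jog '[[-0.1,0.3,-0.03,0,-0.03,0.07,0],[0,0.15,0,0,0,0,0],[0,0,0,0,0,0,0],[0,0,0,0,0,0,0]]'>/dev/null;  python3 - <<'E'
from h import *
from workcell import bot
go(bot.observe(),624.3,-197.3,80,95.8)
E
```

```text
t 21.75 tcp mm [ 624.6 -196.6   82.6] jaw deg 95.86 tilt 0.16 w 49.5 F [ 0.8 -0.  -0.2] j7 [ 0.39  0.8  -0.22  1.61  0.24  0.75  1.73]
turn wy units 0.01 level wx 0.03 wz -0.00 | shift before turn [-0.01  0.09 -0.02] | after turn [-0.01  0.09 -0.02]
```

```bash
python3 -m jog '[[0,0.09,-0.02,0,0,0,0],[0,0,0,0,0,0,0],[0,0,0,0,0,0,0]]'>/dev/null;  python3 - <<'E'
from h import *
from workcell import bot
go(bot.observe(),624.3,-197.3,79.5,95.8)
E
```

```text
t 22.0 tcp mm [ 625.  -197.5   79.8] jaw deg 95.83 tilt 0.17 w 49.3 F [-0.7  0.7 -1.2] j7 [ 0.39  0.81 -0.22  1.61  0.24  0.74  1.73]
turn wy units 0.01 level wx 0.03 wz 0.01 | shift before turn [-0.02  0.01  0.01] | after turn [-0.02  0.01  0.01]
```

```bash
python3 -m jog '[[-0.02,0.02,0,0,0,0,0],[0,0,0,0,0,0,0],[0,0,0,0,0,0,0.75],[0,0,0,0,0,0,0.75],[0,0,0,0,0,0,0.75],[0,0,0,0,0,0,0.75]]'; python3 -m jog '[[0,-0.5,0,0,0,0,0.75],[0,-1,0,0,0,0,1],[0,-1,0,0,0,0,1],[0,-1,0,0,0,0,1],[0,-0.4,0,0,0,0,1],[0,0,0,0,0,0,1],[0,0,0,0,0,0,1]]'; python3 look.py wrist w13;python3 - <<'E'
from h import *
f=np.load('w13.npz');cv2.imwrite('pics/w13z.png',cv2.resize(f['p'][120:300,180:400],None,fx=3,fy=3,interpolation=cv2.INTER_NEAREST)[:,:,::-1])
E
```

```text
time_s: 22.5
tool_pos: [0.6249, -0.1982, 0.08]
ee_rot: [-1.573, -0.081, 0.078]
force: [-0.0, -0.0, -0.2]
grip_width: 0.0702
time_s: 23.08
tool_pos: [0.6231, -0.1975, 0.2]
ee_rot: [-1.572, -0.078, 0.082]
force: [0.3, -0.6, 0.5]
grip_width: 0.094
t 23.08 tcp mm [ 623.1 -197.5  200. ] jaw deg 95.82 tilt 0.19 w 94.0 F [ 0.3 -0.6  0.5] j7 [ 0.41  0.67 -0.25  1.52  0.19  0.98  1.77]
```

View pics/w13z.png

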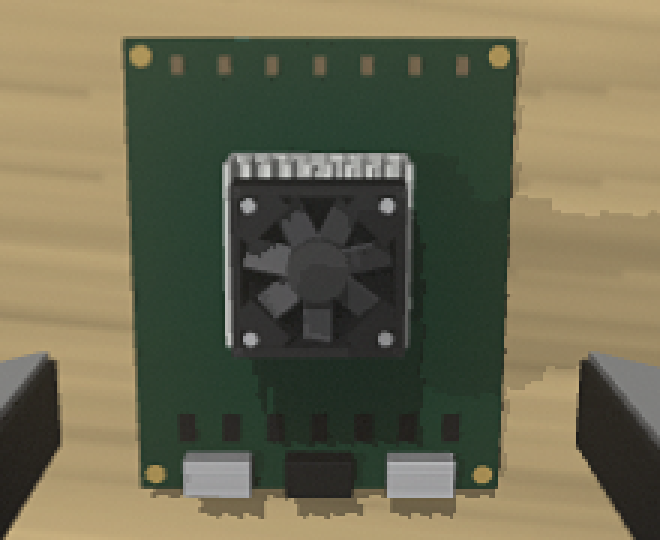

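```bash
python3 - <<'E'
from h import *
from workcell import bot
f=np.load('w13.npz')
q=plane(np.array([[248,206],[387,206],[385,339],[251,340]])/3+[179.5,119.5],f,.072)[:,:2]*1000
print('fan c',q.mean(0).round(1),np.linalg.norm(q-np.roll(q,-1,0),axis=1).round(1),[np.degrees(np.arctan2(*(q[j]-q[i])[::-1])).round(1) for i,j in((0,3),(1,2),(0,1),(3,2))])
# sink: left & right outer fins at tip level, mid-lateral
q=plane(np.array([[225,250],[413,250]])/3+[179.5,119.5],f,.054)[:,:2]*1000;print(q,q.mean(0))
go(bot.observe(),412,-130,160,91.1)
E
```

```text
fan c [ 625.1 -197.3] [38.9 38.8 38.6 39.1] [np.float64(6.3), np.float64(5.9), np.float64(95.9), np.float64(96.3)]
[[ 624.83755385 -225.36340084]
 [ 619.05198254 -169.2482558 ]] [ 621.94476819 -197.30582832]
t 23.13 tcp mm [ 622.9 -197.5  199.6] jaw deg 95.82 tilt 0.2 w 94.2 F [-0.7 -0.5  0.5] j7 [ 0.41  0.67 -0.25  1.52  0.19  0.98  1.77]
turn wy units 0.82 level wx 0.02 wz -0.03 | shift before turn [-6.76  1.34  2.95] | after turn [-6.99  1.32  2.38]
```

```bash
python3 -m jog '[[-0.7,0,0.4,0,0.8,0,1],[-1,0.15,0.3,0,0,0,1],[-1,0.2,0.3,0,0,0,1],[-1,0.2,0.3,0,0,0,0.8],[-1,0.2,0.3,0,0,0,0.6],[-1,0.2,0.3,0,0,0,0.6],[-0.8,0.1,0.2,0,0,0,0.6],[0,0,0,0,0,0,0.6]]'>/dev/null; python3 look.py wrist w14; python3 - <<'E'
from h import *
from workcell import bot
go(bot.observe(),412,-130,160,91.1)
E
```

```text
t 23.8 tcp mm [ 409.3 -135.4  156.1] jaw deg 90.98 tilt 1.21 w 64.2 F [-0.9  1.1  0.1] j7 [ 0.42  0.45 -0.24  2.15  0.19  0.58  1.64]
t 23.85 tcp mm [ 412.  -135.9  156.4] jaw deg 90.98 tilt 1.03 w 60.1 F [ 0.6  0.2 -0.6] j7 [ 0.42  0.45 -0.24  2.14  0.19  0.58  1.64]
turn wy units -0.02 level wx -0.04 wz -0.18 | shift before turn [ 0.   -0.12  0.2 ] | after turn [ 0.   -0.12  0.2 ]
```

View pics/w14.png

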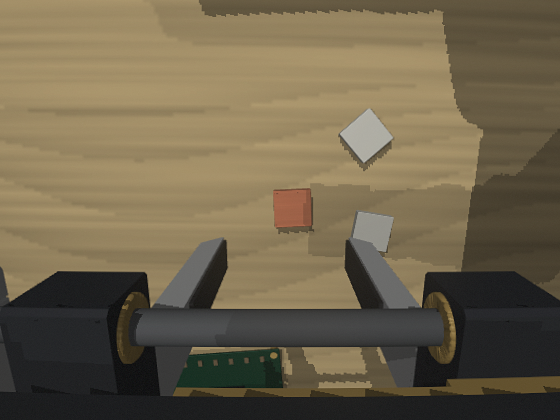

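```bash
python3 look.py wrist w15; python3 - <<'E'
from edges import *
from workcell import bot
f=np.load('w15.npz');M=masks(f['p'])['cop'];m=np.zeros_like(M);m[175:245,255:330]=M[175:245,255:330]
ys,xs=np.nonzero(m);print(xs.min(),xs.max(),ys.min(),ys.max())
c=box(f,m,(ys.min()+6,ys.max()-6),(xs.min()+6,xs.max()-6),.010)
cv2.imwrite('pics/w15z.png',cv2.resize(f['p'][170:250,240:400],None,fx=5,fy=5,interpolation=cv2.INTER_NEAREST)[:,:,::-1])
go(bot.observe(),*c.mean(0),22,91)
E
```

```text
t 23.85 tcp mm [ 412.  -135.9  156.4] jaw deg 90.98 tilt 1.03 w 60.1 F [ 0.6  0.2 -0.6] j7 [ 0.42  0.45 -0.24  2.14  0.19  0.58  1.64]
274 311 186 223
centre [ 410.3 -128.7] sides [29.8 34.6 33.5 32.6] ang mod90 [np.float32(3.5), np.float32(9.5), np.float32(4.2), np.float32(1.0)]
t 23.9 tcp mm [ 415.3 -136.5  157. ] jaw deg 90.98 tilt 0.78 w 57.5 F [1.1 0.2 0.6] j7 [ 0.42  0.45 -0.24  2.14  0.19  0.58  1.64]
turn wy units -0.00 level wx -0.03 wz -0.13 | shift before turn [-0.1   4.5   0.25] | after turn [-0.16  4.5   0.26]
```

View pics/w15z.png

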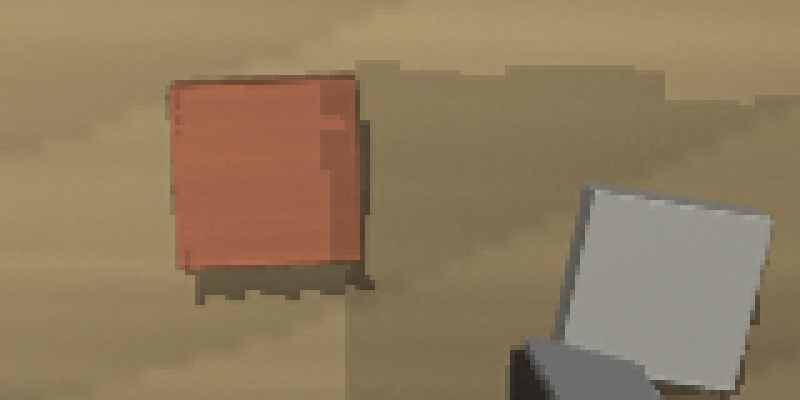

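```bash
python3 -m jog '[[0,0.5,0.2,0,0,-0.13,0.62],[0,0.3,0,0,0,0,0.62],[0,0,0,0,0,0,0.62],[0,0,0,0,0,0,0.62],[0,0,0,0,0,0,0.62]]'>/dev/null; python3 look.py wrist w16; python3 - <<'E'
from edges import *
f=np.load('w15.npz')
q=plane(np.array([[172,84],[357,78],[361,263],[180,268]])/5+[239.5,169.5],f,.010)[:,:2]*1000
print('c',q.mean(0).round(1),np.linalg.norm(q-np.roll(q,-1,0),axis=1).round(1),[np.degrees(np.arctan2(*(q[j]-q[i])[::-1])).round(1) for i,j in((0,3),(1,2),(0,1),(3,2))])
f=np.load('w16.npz')
cv2.imwrite('pics/w16z.png',cv2.resize(f['p'][160:270,230:410],None,fx=4,fy=4,interpolation=cv2.INTER_NEAREST)[:,:,::-1])
E
```

```text
t 24.32 tcp mm [ 422.6 -131.6  131.5] jaw deg 90.95 tilt 0.44 w 58.4 F [0.6 0.7 0.1] j7 [ 0.4   0.5  -0.22  2.17  0.21  0.49  1.61]
c [ 410.1 -128.3] [33.  34.1 33.1 33.9] [np.float64(3.1), np.float64(3.1), np.float64(92.9), np.float64(92.6)]
```

View pics/w16z.png

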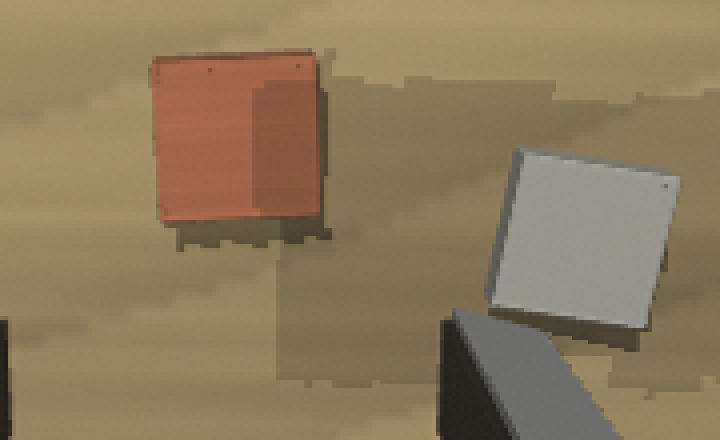

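```bash
python3 - <<'E'
from edges import *
from workcell import bot
f=np.load('w16.npz')
q=plane(np.array([[153,60],[316,53],[320,215],[160,220]])/4+[229.5,159.5],f,.010)[:,:2]*1000
print('c',q.mean(0).round(1),np.linalg.norm(q-np.roll(q,-1,0),axis=1).round(1),[np.degrees(np.arctan2(*(q[j]-q[i])[::-1])).round(1) for i,j in((0,3),(1,2),(0,1),(3,2))])
w=plane(np.array([[518,150],[680,178],[648,328],[488,305]])/4+[229.5,159.5],f,.010)[:,:2]*1000;print('white',w.round(0))
go(bot.observe(),*q.mean(0),22,92.8)
E
```

```text
c [ 410.  -128.5] [33.1 34.  33.4 33.6] [np.float64(2.8), np.float64(3.3), np.float64(93.5), np.float64(92.8)]
white [[411. -70.]
 [417. -36.]
 [450. -40.]
 [445. -74.]]
t 24.37 tcp mm [ 422.7 -131.6  131.6] jaw deg 90.96 tilt 0.47 w 58.4 F [1.1 0.3 0.1] j7 [ 0.4   0.5  -0.22  2.17  0.21  0.49  1.61]
turn wy units -0.32 level wx -0.03 wz 0.08 | shift before turn [-0.45  3.65  0.1 ] | after turn [-0.42  3.65  0.13]
```

```bash
python3 -m jog '[[-0.3,0.5,0.1,0,-0.3,0,0.62],[-0.2,0.7,0,0,0,0,0.62],[0,0.7,0,0,0,0,0.62],[0,0.4,0,0,0,0,0.62],[0,0,0,0,0,0,0.62],[0,0,0,0,0,0,0.62]]'>/dev/null; python3 - <<'E'
from h import *
from workcell import bot
go(bot.observe(),410,-128.5,22,93)
E
```

```text
t 24.87 tcp mm [ 415.  -130.9   63.1] jaw deg 92.68 tilt 1.11 w 58.3 F [-0.9 -0.7 -0.2] j7 [ 0.34  0.62 -0.14  2.25  0.3   0.27  1.56]
turn wy units -0.06 level wx 0.01 wz 0.19 | shift before turn [-0.19  1.37  0.09] | after turn [-0.16  1.37  0.09]
```

```bash
python3 -m jog '[[-0.2,0.3,0.08,0,-0.05,-0.5,0.62],[0,0.4,0,0,0,-0.4,0.62],[0,0,0,0,0,0,0.62],[0,0,0,0,0,0,0.62]]'>/dev/null; python3 - <<'E'
from h import *
from workcell import bot
go(bot.observe(),410,-128.5,22,93)
E
```

```text
t 25.2 tcp mm [ 410.1 -136.1   56.6] jaw deg 92.73 tilt 2.35 w 58.2 F [-0.4 -0.1  0.1] j7 [ 0.42  0.64 -0.25  2.28  0.66  0.25  1.21]
turn wy units -0.05 level wx 0.15 wz 0.38 | shift before turn [-0.03  1.15  0.27] | after turn [0.01 1.15 0.25]
```

```bash
python3 -m jog '[[0,0.4,0.25,0.15,-0.05,-0.3,0.62],[0,0.4,0,0,0,-0.3,0.62],[0,0.3,0,0,0,0,0.62],[0,0,0,0,0,0,0.62]]'>/dev/null; python3 - <<'E'
from h import *
from workcell import bot
go(bot.observe(),410,-128.5,22,93)
E
```

```text
t 25.53 tcp mm [ 411.4 -136.6   37. ] jaw deg 92.72 tilt 3.88 w 58.1 F [-0.1 -0.9  0.1] j7 [ 0.5   0.69 -0.35  2.31  1.14  0.24  0.73]
turn wy units -0.05 level wx 0.19 wz 0.65 | shift before turn [-0.07  0.49  0.28] | after turn [-0.03  0.5   0.27]
```

```bash
python3 -m jog '[[0,-0.1,0.3,0.15,-0.05,-0.1,0.62],[0,0,0,0,0,0,0.62]]'>/dev/null; python3 - <<'E'
from h import *
from workcell import bot
go(bot.observe(),410,-128.5,22,93)
E
```

```text
t 25.7 tcp mm [ 411.8 -128.3   41. ] jaw deg 93.03 tilt 4.34 w 58.4 F [-0.3  0.2  0.4] j7 [ 0.51  0.69 -0.38  2.31  1.16  0.24  0.71]
turn wy units 0.01 level wx 0.06 wz 0.75 | shift before turn [-0.11  0.63  0.  ] | after turn [-0.06  0.63 -0.  ]
```

```bash
python3 -m jog '[[-0.03,0.3,0.03,0.06,0,-0.2,0.62],[0,0.3,0.03,0,0,-0.1,0.62],[0,0,0,0,0,0,0.62]]'>/dev/null; python3 - <<'E'
from h import *
from workcell import bot
go(bot.observe(),410,-128.5,22,93)
E
```

```text
t 25.95 tcp mm [ 414.9 -129.5   26.8] jaw deg 92.91 tilt 6.0 w 58.3 F [0.4 0.1 0.2] j7 [ 0.54  0.73 -0.41  2.34  1.51  0.24  0.36]
turn wy units -0.02 level wx 0.08 wz 1.04 | shift before turn [-0.18  0.14  0.04] | after turn [-0.16  0.16  0.04]
```

```bash
python3 -m jog '[[-0.1,0.2,0.03,0.05,0,-0.2,0.62],[-0.05,0.1,0,0,0,0,0.62],[0,0,0,0,0,0,0.62]]'>/dev/null; python3 - <<'E'
from h import *
from workcell import bot
s=bot.observe();go(s,410,-128.5,22,93);p,T=tool(s);print((p+T@[0,.017,0])*1000, T[:,1].round(3))
E
```

```text
t 26.2 tcp mm [ 412.7 -131.5   19.6] jaw deg 92.9 tilt 6.88 w 58.7 F [-0.6  0.2 -0.4] j7 [ 0.56  0.75 -0.43  2.36  1.71  0.27  0.18]
turn wy units -0.02 level wx 0.11 wz 1.19 | shift before turn [-0.07 -0.09  0.1 ] | after turn [-0.08 -0.08  0.1 ]
[ 414.71629171 -131.53392285    2.76973685] [ 0.12  -0.004 -0.993]
```

```bash
python3 -m jog '[[-0.15,-0.02,0.1,0.1,0,0,0.62],[0,0,0,0,0,0,0.62]]'>/dev/null; python3 - <<'E'
from h import *
from workcell import bot
s=bot.observe();go(s,410,-128.5,22,93);p,T=tool(s);print((p+T@[0,.017,0])*1000, T[:,1].round(3))
E
```

```text
t 26.37 tcp mm [ 408.1 -129.2   20.3] jaw deg 92.95 tilt 6.81 w 58.4 F [-0.5  0.8 -0.7] j7 [ 0.57  0.75 -0.44  2.36  1.72  0.26  0.17]
turn wy units -0.01 level wx 0.02 wz 1.19 | shift before turn [ 0.07 -0.05  0.02] | after turn [ 0.06 -0.06  0.02]
[ 410.15999906 -129.0902327     3.41924311] [ 0.118  0.004 -0.993]
```

Excellent. Close.

```bash
python3 -m jog '[[0,0,0,0,0,0,0],[0,0,0,0,0,0,0],[0,0,0,0,0,0,0],[0,0,0,0,0,0,0],[0,0,0,0,0,0,0],[0,0,0,0,0,0,0]]' 25;python3 look.py wrist w17;  python3 - <<'E'
from h import *
from workcell import bot
s=bot.observe();go(s,680,205,170,99.5);p,T=tool(s);print((p+T@[0,.017,0])*1000, T[:,1].round(3))
E
```

```text
time_s: 26.87
tool_pos: [0.409, -0.1296, 0.0213]
ee_rot: [-1.569, -0.134, -0.053]
force: [0.1, -0.2, -1.3]
grip_width: 0.0334
t 26.87 tcp mm [ 409.  -129.6   21.3] jaw deg 92.94 tilt 6.84 w 33.4 F [ 0.1 -0.2 -1.3] j7 [ 0.57  0.75 -0.44  2.36  1.71  0.26  0.18]
t 26.92 tcp mm [ 409.  -129.6   21.3] jaw deg 92.94 tilt 6.84 w 33.3 F [ 1.2  0.2 -0.9] j7 [ 0.57  0.75 -0.44  2.36  1.71  0.26  0.18]
turn wy units -1.15 level wx 0.03 wz 1.19 | shift before turn [10.12 -3.81 10.66] | after turn [10.75 -4.96  9.51]
[ 410.9910363  -129.52811096    4.43592771] [ 0.119  0.003 -0.993]
```

View pics/w17.png

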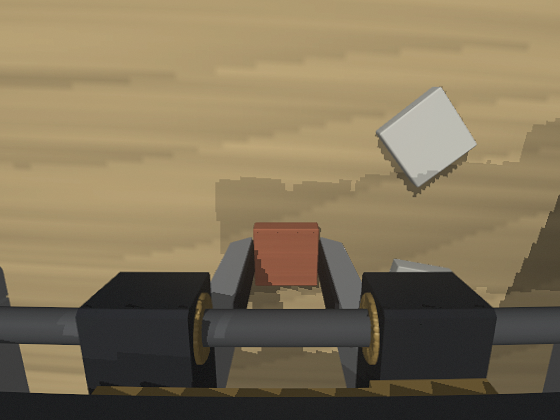

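```bash
python3 - <<'E'
from edges import *
f=np.load('w17.npz');P,T=tool(dict(tool_pos=f['pos'],ee_rot=f['rot']))
cv2.imwrite('pics/w17z.png',cv2.resize(f['p'][215:300,235:340],None,fx=6,fy=6,interpolation=cv2.INTER_NEAREST)[:,:,::-1])
E
python3 -m jog '[[0,-0.4,0,0,0,0,0],[0,-0.8,0,0,0,0,0],[0,-1,0,0,0,0,0],[0,-1,0,0,0,0,0],[0,-1,0,0,0,0,0],[0.3,-0.8,0.5,0,0,0,0],[0.6,0,0.9,0,0,0,0],[0.6,0,0.9,0,0,0,0]]';  python3 - <<'E'
from h import *
from workcell import bot
s=bot.observe();go(s,680,205,170,99.5)
E
```

```text
time_s: 27.58
tool_pos: [0.4286, -0.0653, 0.1579]
ee_rot: [-1.575, -0.111, -0.056]
force: [0.8, -0.7, -0.7]
grip_width: 0.0336
t 27.58 tcp mm [428.6 -65.3 157.9] jaw deg 91.99 tilt 6.08 w 33.6 F [ 0.8 -0.7 -0.7] j7 [ 0.69  0.5  -0.83  2.24  0.76  0.56  0.9 ]
turn wy units -1.31 level wx 0.08 wz 1.06 | shift before turn [8.69 0.45 8.71] | after turn [ 9.75 -0.4   7.5 ]
```

View pics/w17z.png

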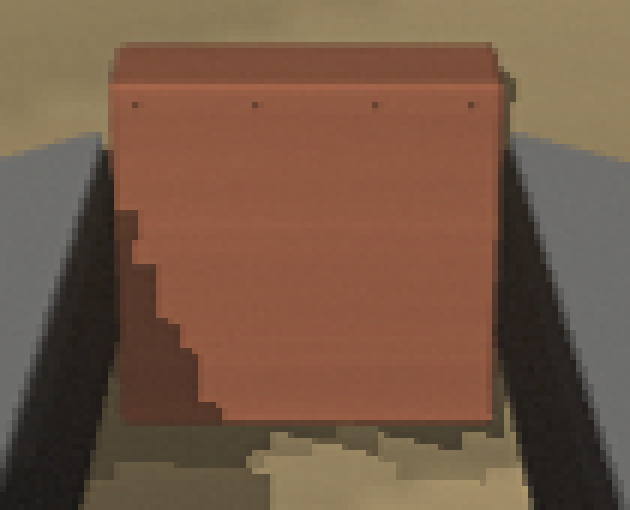

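```bash
python3 - <<'E'
from edges import *
f=np.load('w17.npz');P,T=tool(dict(tool_pos=f['pos'],ee_rot=f['rot']))
q=plane(np.array([[108,84],[504,84],[492,424],[121,424]])/6+[234.5,214.5],f,.010);print((q.mean(0)*1000).round(1),np.linalg.norm(q-np.roll(q,-1,0),axis=1).round(4))
b=q.mean(0)-[0,0,.010]; print('bottom centre in tool',((b-P)@T*1000).round(2),'centre-P world',((b-P)*1000).round(1))
E
python3 -m jog '[[0.8,0,0.9,0,-0.6,0,0],[1,0,0.9,0,-0.6,0,0],[1,0,0.8,0,0,0,0],[1,0,0.8,0,0,0,0],[1,0,0.8,0,0,0,0],[1,0,0.8,0,0,0,0],[1,0,0.8,0,0,0,0],[1,0,0.8,0,0,0,0]]';  python3 - <<'E'
from h import *
from workcell import bot
s=bot.observe();go(s,680,205,170,99.5)
E
```

```text
[ 410.4 -129.3   10. ] [0.0337 0.0335 0.0337 0.0335]
bottom centre in tool [-1.06 21.35  0.35] centre-P world [  1.5   0.4 -21.3]
time_s: 28.25
tool_pos: [0.635, 0.1682, 0.1765]
ee_rot: [-1.587, -0.199, 0.047]
force: [0.8, 0.9, -0.5]
grip_width: 0.0338
t 28.25 tcp mm [635.  168.2 176.5] jaw deg 98.86 tilt 5.64 w 33.8 F [ 0.8  0.9 -0.5] j7 [ 0.14  0.76 -0.81  1.63  0.73  0.97  0.8 ]
turn wy units -0.11 level wx 0.28 wz 0.94 | shift before turn [1.65 0.35 0.99] | after turn [1.68 0.22 0.96]
```

```bash
python3 -m jog '[[0.7,0,0.5,0.28,-0.1,-0.25,0],[0.6,0,0.4,0,0,0,0],[0.4,0,0.2,0,0,0,0],[0,0,0,0,0,0,0],[0,0,0,0,0,0,0],[0,0,0,0,0,0,0]]'>/dev/null; python3 look.py wrist w18; python3 - <<'E'
from h import *
from workcell import bot
s=bot.observe();go(s,680,205,170,99.5)
E
```

```text
t 28.75 tcp mm [681.2 221.4 178.1] jaw deg 100.17 tilt 6.71 w 33.7 F [-0.1  0.3 -0.7] j7 [ 0.07  0.83 -0.81  1.47  0.73  1.02  0.84]
t 28.8 tcp mm [681.  221.  178.1] jaw deg 100.16 tilt 6.68 w 33.7 F [ 0.  -0.1 -0.6] j7 [ 0.07  0.83 -0.81  1.48  0.72  1.02  0.84]
turn wy units 0.11 level wx -0.06 wz 1.16 | shift before turn [-0.16  0.25 -0.52] | after turn [-0.12  0.27 -0.52]
```

View pics/w18.png

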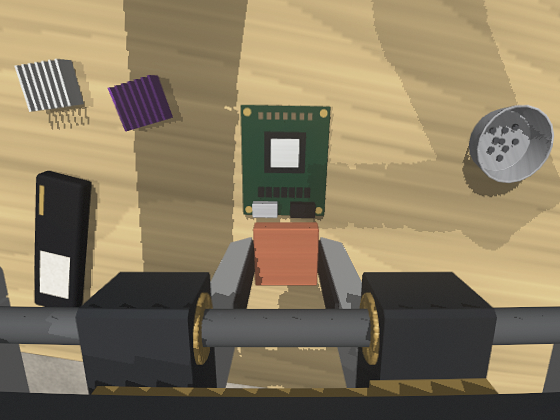

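Card clear in view: chip at (285,153), board x 241–330, y 105–218.

```bash
cat > card.py <<'E'
from edges import *
import sys
def card(f,rows,cols,lim,rr=None):
    M=masks(f['p']);G=M['green'].copy();G[:,:lim[0]]=0;G[:,lim[1]:]=0
    E={s:edge(f,G,s,lo,hi,.010) for s,lo,hi in(('L',*rows),('R',*(rr or rows)),('T',*cols))}
    print({k:round(float(v[1]),1) for k,v in E.items()})
    t=np.radians((E['L'][1]+E['R'][1]+E['T'][1]-90)/3);u=np.array([np.cos(t),np.sin(t)]);v=np.array([-u[1],u[0]])
    lat=(E['L'][0]@v+E['R'][0]@v)/2; lon=E['T'][0]@u+42
    print('card yaw',np.degrees(t).round(2),'width',((E['R'][0]-E['L'][0])@v).round(1),'chip',(u*lon+v*lat).round(1));return u,v,u*lon+v*lat
E
python3 - <<'E'
from card import *
f=np.load('w18.npz');card(f,(118,200),(255,315),(225,345))
W=masks(f['p'])['white'];m=np.zeros_like(W);m[125:185,255:315]=W[125:185,255:315]
ys,xs=np.nonzero(m);print(xs.min(),xs.max(),ys.min(),ys.max())
box(f,m,(ys.min()+4,ys.max()-4),(xs.min()+4,xs.max()-4),.014)
E
```

```text
{'L': 9.0, 'R': 9.0, 'T': 80.8}
card yaw 2.95 width 78.5 chip [661.1 218.2]
271 298 139 166
centre [656.1 217.4] sides [25.2 25.7 25.9 25.7] ang mod90 [np.float32(9.4), np.float32(10.9), np.float32(10.2), np.float32(10.1)]
```

```bash
sed -i 's/G\[:,lim\[1\]:\]=0/G[:,lim[1]:]=0;G=max(((cv2.connectedComponents(G.astype(np.uint8))[1]==i) for i in range(1,cv2.connectedComponents(G.astype(np.uint8))[0])),key=lambda a:a.sum())/' card.py; python3 - <<'E'
from card import *
f=np.load('w18.npz');card(f,(118,200),(255,315),(225,345))
from workcell import bot
go(bot.observe(),655,217,80,99.3)
E
```

```text
{'L': 9.0, 'R': 166.5, 'T': 72.8}
card yaw 52.75 width 42.5 chip [672.8 225.3]
t 28.8 tcp mm [681.  221.  178.1] jaw deg 100.16 tilt 6.68 w 33.7 F [ 0.  -0.1 -0.6] j7 [ 0.07  0.83 -0.81  1.48  0.72  1.02  0.84]
turn wy units 0.15 level wx -0.06 wz 1.16 | shift before turn [-1.25  3.15  0.  ] | after turn [-0.88  3.27  0.01]
```

```bash
sed -i 's/;G=max(.*$/;G=cv2.morphologyEx(cv2.morphologyEx(G.astype(np.uint8),cv2.MORPH_OPEN,np.ones((2,2))),cv2.MORPH_CLOSE,np.ones((15,15)))/' card.py; python3 - <<'E'
from card import *
f=np.load('w18.npz');G=masks(f['p'])['green'];print([np.flatnonzero(G[:,k])[:3].tolist() for k in range(255,316,8)])
card(f,(118,200),(255,315),(225,345))
E
```

```text
[[106, 107, 109], [106, 110, 120], [106, 109, 120], [106, 107, 111], [106, 111, 120], [121, 124, 126], [123, 126, 128], [121, 134, 137]]
{'L': 9.0, 'R': 5.2, 'T': 72.4}
card yaw -1.09 width 66.6 chip [669.2 213.2]
```

```bash
python3 - <<'E'
import re
s=open('card.py').read()
s=s.replace("M=masks(f['p']);G=M['green'].copy()","p=f['p'].astype(int);G=(p[...,1]>p[...,0]*1.12)&(p[...,1]<120)")
open('card.py','w').write(s)
E
python3 - <<'E'
from card import *
f=np.load('w18.npz');print(f['p'][112,250:325:10].tolist())
card(f,(118,200),(255,315),(225,345))
E
```

```text
[[177, 157, 94], [109, 103, 79], [110, 98, 77], [59, 78, 60], [56, 77, 59], [75, 87, 68], [70, 83, 62], [199, 167, 100]]
{'L': 9.2, 'R': 9.0, 'T': 100.2}
card yaw 9.45 width 79.0 chip [657.5 218.6]
```

```bash
python3 -m jog '[[-0.7,0.3,0,-0.06,0.12,0,0],[-0.4,0.8,0,0,0,0,0],[-0.1,0.9,0,0,0,0,0],[-0.1,0.8,0,0,0,0,0],[0,0.4,0,0,0,0,0],[0,0,0,0,0,0,0],[0,0,0,0,0,0,0]]'>/dev/null;  python3 - <<'E'
from h import *
from workcell import bot
s=bot.observe();go(s,655.1,217.6,60,99.4)
E
```

```text
t 29.38 tcp mm [650.8 208.1  77.3] jaw deg 99.09 tilt 6.69 w 33.6 F [0.2 0.  0.3] j7 [ 0.04  0.9  -0.72  1.65  0.85  0.81  0.68]
turn wy units -0.05 level wx 0.03 wz 1.16 | shift before turn [0.12 0.59 0.29] | after turn [0.19 0.58 0.29]
```

```bash
python3 -m jog '[[0.12,0.3,0.29,0.03,-0.05,-0.03,0],[0,0.3,0,0,0,0,0],[0,0,0,0,0,0,0],[0,0,0,0,0,0,0]]'>/dev/null; python3 look.py wrist w19; python3 - <<'E'
from card import *
from workcell import bot
s=bot.observe();go(s,655.1,217.6,37,99.4)
E
```

```text
t 29.72 tcp mm [658.2 219.3  62.3] jaw deg 99.33 tilt 7.22 w 33.1 F [-0.3  0.4 -0.1] j7 [ 0.02  0.92 -0.7   1.63  0.87  0.79  0.66]
t 29.77 tcp mm [658.1 219.   62.2] jaw deg 99.32 tilt 7.2 w 33.8 F [ 0.1 -0.5 -0.9] j7 [ 0.02  0.92 -0.7   1.63  0.87  0.79  0.66]
turn wy units -0.01 level wx -0.01 wz 1.25 | shift before turn [-0.21  0.82 -0.03] | after turn [-0.11  0.84 -0.03]
```

View pics/w19.png

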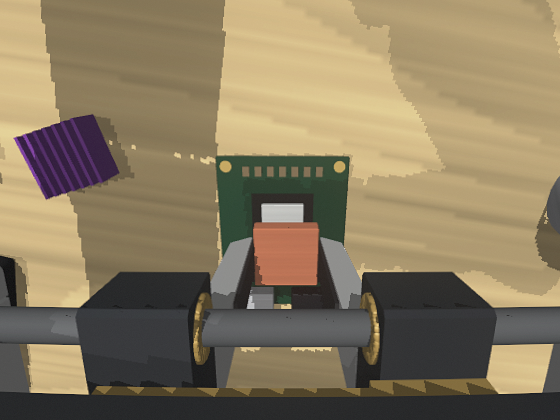

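```bash
python3 - <<'E'
from card import *
f=np.load('w19.npz');p=f['p']
W=masks(p)['white'];m=np.zeros_like(W);m[198:222,250:315]=W[198:222,250:315]
e={s:edge(f,m,s,*r,.014) for s,r in dict(L=(206,219),R=(206,219),T=(266,300)).items()};print(e)
t=np.radians(9.4);u=np.array([np.cos(t),np.sin(t)]);v=np.array([-u[1],u[0]])
lat=(e['L'][0]@v+e['R'][0]@v)/2;lon=e['T'][0]@u+13;ch=u*lon+v*lat;print('chip',ch,'w',(e['R'][0]-e['L'][0])@v)
u2,v2,c2=card(f,(170,215),(235,330),(200,365))
zt=f['pos'][2]-.0113
C=masks(p)['cop'].astype(np.uint8)
e={s:edge(f,C,s,*r,zt) for s,r in dict(L=(230,236),R=(230,236),B=(262,310)).items()};print(e)
lat2=(e['L'][0]@v+e['R'][0]@v)/2;lon2=e['B'][0]@u-17;pl=u*lon2+v*lat2;print('plate',pl,'w',(e['R'][0]-e['L'][0])@v,'tcp',f['pos'][:2]*1000)
print('plate-chip along u,v',(pl-ch)@u,(pl-ch)@v)
E
```

```text
{'L': (array([650.61914, 203.53984], dtype=float32), np.float32(7.9941306)), 'R': (array([646.79706, 228.42545], dtype=float32), np.float32(10.348609)), 'T': (array([642.9303 , 215.35457], dtype=float32), np.float32(99.33716))}
chip [655.80865749 217.1581329 ] w 25.17569028331637
{'L': 9.4, 'R': 9.0, 'T': 99.4}
card yaw 9.24 width 79.2 chip [657.2 218.1]
{'L': (array([648.0663 , 200.86024], dtype=float32), np.float32(7.4954696)), 'R': (array([642.64197, 233.88614], dtype=float32), np.float32(179.15865)), 'B': (array([675.8071, 223.0099], dtype=float32), np.float32(99.305664))}
plate [659.13131635 219.65399091] w 33.46835949195938 tcp [658.16966783 219.30467799]
plate-chip along u,v 3.6856811494381567 1.9196675737897855
```

```bash
python3 -m jog '[[-0.17,0.4,-0.05,0,-0.02,0.06,0],[-0.02,0.3,0,0,0,0,0],[0,0,0,0,0,0,0],[0,0,0,0,0,0,0]]'>/dev/null; python3 - <<'E'
from card import *
from workcell import bot
s=bot.observe();go(s,655.4,217.2,37,99.4)
E
```

```text
t 30.1 tcp mm [655.6 216.9  39.4] jaw deg 99.44 tilt 6.91 w 33.2 F [ 0.2  0.3 -1. ] j7 [ 0.01  0.95 -0.68  1.64  0.9   0.76  0.64]
turn wy units 0.01 level wx -0.01 wz 1.20 | shift before turn [-0.01  0.08  0.01] | after turn [-0.    0.08  0.01]
```

```bash
python3 -m jog '[[-0.01,0.1,0,0,0,0,0],[0,0.03,0,0,0,0,0],[0,0,0,0,0,0,0]]'>/dev/null; python3 - <<'E'
from card import *
from workcell import bot
s=bot.observe();go(s,655.4,217.2,35.3,99.4)
E
```

```text
t 30.35 tcp mm [655.6 217.   35.5] jaw deg 99.44 tilt 6.89 w 33.6 F [-0.6 -0.3 -0.2] j7 [ 0.01  0.96 -0.68  1.64  0.9   0.75  0.64]
turn wy units 0.01 level wx -0.00 wz 1.20 | shift before turn [-0.01  0.    0.01] | after turn [-0.01  0.01  0.01]
```

Release (jaws open along card y, clear of ports), then rise.

```bash
python3 -m jog '[[0,0.02,0,0,0,0,0],[0,0,0,0,0,0,0],[0,0,0,0,0,0,0.6],[0,0,0,0,0,0,0.6],[0,0,0,0,0,0,0.6],[0,0,0,0,0,0,0.6]]'; python3 -m jog '[[0,-0.5,0,0,0,0,0.6],[0,-1,0,0,0,0.4,0.8],[0,-1,0,0,0,0.4,1],[0,-1,0,0,0,0.4,1],[0,-0.5,0,0,0,0,1],[0,0,0,0,0,0,1],[0,0,0,0,0,0,1]]'; python3 look.py wrist w20
```

```text
time_s: 30.85
tool_pos: [0.6567, 0.2176, 0.0361]
ee_rot: [-1.553, -0.225, 0.033]
force: [-0.4, -0.2, -0.5]
grip_width: 0.0552
time_s: 31.43
tool_pos: [0.6448, 0.2167, 0.1653]
ee_rot: [-1.563, -0.128, 0.137]
force: [0.3, -0.2, -0.3]
grip_width: 0.0923
t 31.43 tcp mm [644.8 216.7 165.3] jaw deg 99.67 tilt 0.39 w 92.3 F [ 0.3 -0.2 -0.3] j7 [ 0.06  0.86 -0.83  1.46  0.66  1.12  0.86]
```

View pics/w20.png

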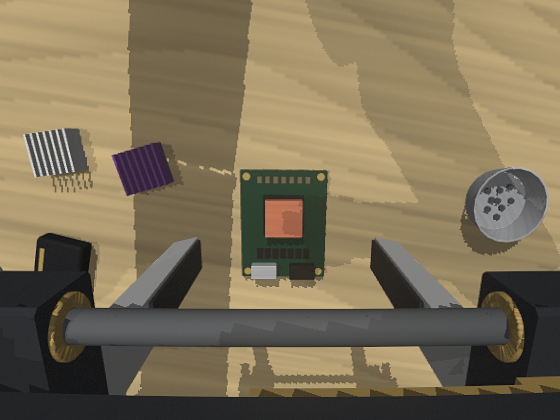

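```bash
python3 - <<'E'
from card import *
from workcell import bot
f=np.load('w20.npz');p=f['p'];
u,v,c=card(f,(185,255),(255,312),(225,345))
C=masks(p)['cop'];m=np.zeros_like(C);m[185:250,250:315]=C[185:250,250:315];ys,xs=np.nonzero(m)
q=box(f,m,(ys.min()+6,ys.max()-6),(xs.min()+6,xs.max()-6),.024).mean(0);print('off u,v',(q-c)@u,(q-c)@v)
cv2.imwrite('pics/w20z.png',cv2.resize(p[160:290,230:340],None,fx=5,fy=4.5,interpolation=cv2.INTER_NEAREST)[:,:,::-1])
go(bot.observe(),632,2,160,17.6)
E
```

```text
{'L': 9.2, 'R': 9.2, 'T': 98.3}
card yaw 8.9 width 79.0 chip [657.6 218.7]
centre [656.4 217.9] sides [33.6 34.2 34.4 34.3] ang mod90 [np.float32(8.9), np.float32(10.3), np.float32(9.4), np.float32(9.6)]
off u,v -1.3329029 -0.6201569
t 31.48 tcp mm [644.7 216.9 165.1] jaw deg 99.68 tilt 0.39 w 93.5 F [ 0.8 -0.9  0.5] j7 [ 0.06  0.86 -0.83  1.46  0.66  1.12  0.86]
turn wy units 14.33 level wx -0.04 wz -0.05 | shift before turn [-1.62  0.15 -6.99] | after turn [ 6.7   0.17 -2.57]
```

View pics/w20z.png

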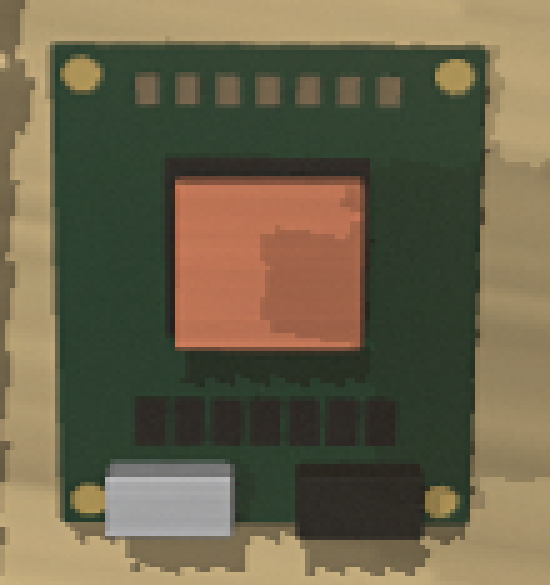

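```bash
python3 -m jog '[[-0.1,0,-0.8,0,-0.7,0,1],[-0.2,0,-1,0,-0.7,0,0.8],[-0.3,0,-1,0,0,0,0.58],[-0.4,0,-1,0,0,0,0.58],[-0.4,0,-1,0,0,0,0.58],[-0.4,0,-1,0,0,0,0.58],[-0.3,0,-0.8,0,0,0,0.58],[0,0,0,0,0,0,0.58]]'>/dev/null; python3 - <<'E'
from card import *
from workcell import bot
go(bot.observe(),632,2,150,107.6)
E
```

```text
t 32.15 tcp mm [632.    1.7 152.8] jaw deg 108.86 tilt 1.28 w 55.1 F [-0.5 -0.4 -1. ] j7 [ 0.44  0.84 -0.88  1.6   0.71  1.07  1.25]
turn wy units 0.22 level wx -0.08 wz -0.21 | shift before turn [0.01 0.09 0.01] | after turn [0.   0.09 0.01]
```

```bash
python3 -m jog '[[0,0,0,-0.08,0.2,-0.2,0.58],[0,0,0,0,0,0,0.58],[0,0,0,0,0,0,0.58]]'>/dev/null; python3 look.py wrist w21;python3 - <<'E'
from h import *
f=np.load('w21.npz');cv2.imwrite('pics/w21z.png',cv2.resize(f['p'][160:260,240:400],None,fx=5,fy=5,interpolation=cv2.INTER_NEAREST)[:,:,::-1])
E
```

```text
t 32.4 tcp mm [628.8  -1.5 148.5] jaw deg 107.5 tilt 0.44 w 54.8 F [ 0.1 -0.1  0.1] j7 [ 0.44  0.83 -0.87  1.63  0.72  1.04  1.22]
```

View pics/w21.png

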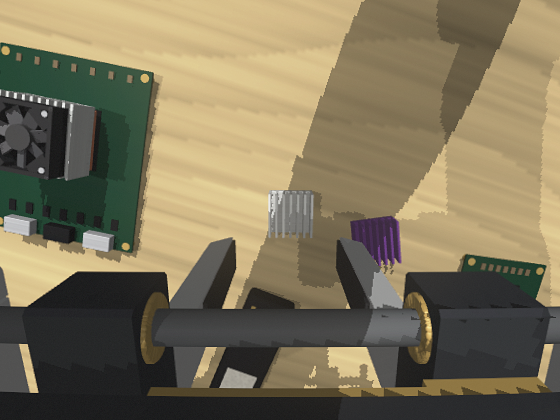

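View pics/w21z.png

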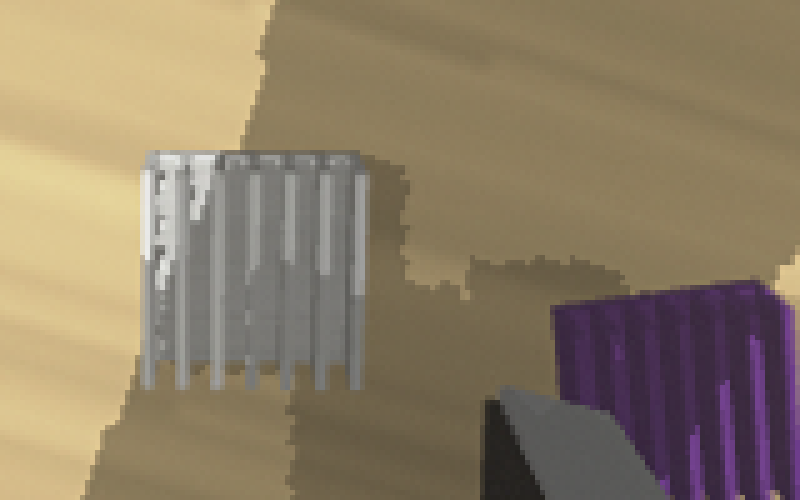

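```bash
python3 - <<'E'
from h import *
from workcell import bot
f=np.load('w21.npz')
q=plane(np.array([[141,171],[369,173],[363,389],[142,389]])/5+[239.5,159.5],f,.022)[:,:2]*1000
c=q.mean(0);print('c',c.round(1),np.linalg.norm(q-np.roll(q,-1,0),axis=1).round(1),[np.degrees(np.arctan2(*(q[j]-q[i])[::-1])).round(1) for i,j in((0,3),(1,2),(0,1),(3,2))])
pp=plane(np.array([[552,305],[566,400]])/5+[239.5,159.5],f,.022)[:,:2]*1000
a=np.radians(107.4);print('purple left edge dist from centre along jaw',(pp-c)@[np.cos(a),np.sin(a)])
go(bot.observe(),*c,60,107.4)
E
```

```text
c [632.8   4.4] [38.2 37.8 38.1 38.2] [np.float64(17.1), np.float64(17.0), np.float64(107.0), np.float64(107.5)]
purple left edge dist from centre along jaw [50.99788666 54.18566069]
t 32.45 tcp mm [628.7  -1.3 148.5] jaw deg 107.53 tilt 0.47 w 54.4 F [-0.8 -1.2 -0.6] j7 [ 0.44  0.83 -0.87  1.63  0.72  1.04  1.22]
turn wy units 0.02 level wx -0.01 wz -0.08 | shift before turn [0.21 2.95 0.14] | after turn [0.19 2.95 0.14]
```

```bash
python3 -m jog '[[0.2,0.5,0.14,0,0.06,-0.08,0.58],[0,0.8,0,0,0,0,0.58],[0,0.8,0,0,0,0,0.58],[0,0.5,0,0,0,0,0.58],[0,0.2,0,0,0,0,0.58],[0,0,0,0,0,0,0.58],[0,0,0,0,0,0,0.58]]'>/dev/null; python3 - <<'E'
from h import *
from workcell import bot
go(bot.observe(),632.8,4.4,23,107.2)
E
```

```text
t 33.03 tcp mm [634.2  13.   61.5] jaw deg 107.81 tilt 0.26 w 54.4 F [-0.  -1.1  1.1] j7 [ 0.39  0.94 -0.8   1.67  0.82  0.9   1.13]
turn wy units 0.11 level wx -0.04 wz 0.02 | shift before turn [-0.13  1.28 -0.26] | after turn [-0.13  1.28 -0.26]
```

```bash
python3 -m jog '[[-0.13,0.2,-0.26,-0.04,0.1,0.02,0.58],[0,0.2,0,0,0,0,0.58],[0,0,0,0,0,0,0.58],[0,0,0,0,0,0,0.58]]'>/dev/null; python3 - <<'E'
from h import *
from workcell import bot
go(bot.observe(),632.8,4.4,23,107.2)
E
```

```text
t 33.37 tcp mm [634.7   3.9  51.3] jaw deg 107.16 tilt 0.25 w 54.8 F [-0.2  0.1  0. ] j7 [ 0.39  0.95 -0.78  1.68  0.84  0.88  1.12]
turn wy units -0.01 level wx 0.01 wz 0.04 | shift before turn [-0.06  0.94  0.04] | after turn [-0.06  0.94  0.04]
```

```bash
python3 -m jog '[[-0.06,0.4,0.04,0,0,0.04,0.58],[0,0.4,0,0,0,0,0.58],[0,0.15,0,0,0,0,0.58],[0,0,0,0,0,0,0.58],[0,0,0,0,0,0,0.58]]'>/dev/null; python3 - <<'E'
from h import *
from workcell import bot
go(bot.observe(),632.8,4.4,23,107.2)
E
```

```text
t 33.78 tcp mm [632.9   4.1  20.3] jaw deg 107.12 tilt 0.11 w 54.6 F [ 0.1 -0.5  0.5] j7 [ 0.37  0.99 -0.75  1.69  0.88  0.84  1.09]
turn wy units -0.01 level wx 0.02 wz 0.01 | shift before turn [-0.   -0.09  0.01] | after turn [-0.   -0.09  0.01]
```

```bash
python3 -m jog '[[0,-0.09,0,0,0,0,0.58],[0,0,0,0,0,0,0],[0,0,0,0,0,0,0],[0,0,0,0,0,0,0],[0,0,0,0,0,0,0],[0,0,0,0,0,0,0],[0,0,0,0,0,0,0]]' 20;python3 look.py wrist w22;python3 - <<'E'
from h import *
f=np.load('w22.npz');cv2.imwrite('pics/w22z.png',cv2.resize(f['p'][195:310,230:345],None,fx=5,fy=5,interpolation=cv2.INTER_NEAREST)[:,:,::-1])
E
```

```text
time_s: 34.37
tool_pos: [0.6334, 0.0045, 0.0241]
ee_rot: [-1.56, -0.236, 0.233]
force: [-0.4, 0.1, -1.4]
grip_width: 0.0378
t 34.37 tcp mm [633.4   4.5  24.1] jaw deg 107.14 tilt 0.15 w 37.8 F [-0.4  0.1 -1.4] j7 [ 0.38  0.98 -0.76  1.69  0.87  0.84  1.09]
```

View pics/w22z.png

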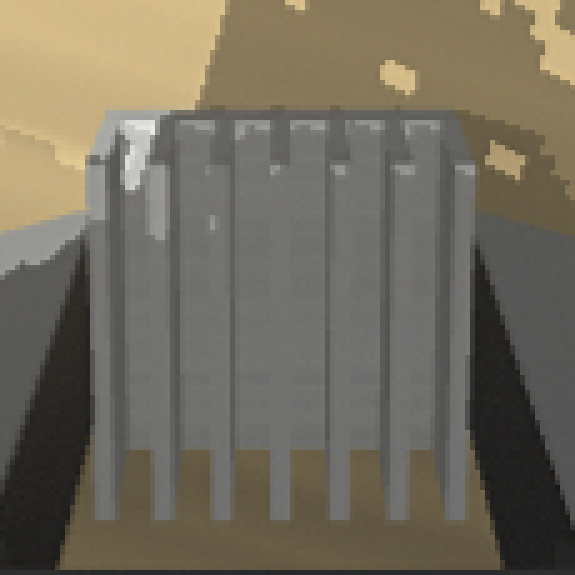

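```bash
python3 - <<'E'
from h import *
from workcell import bot
f=np.load('w22.npz');P,T=tool(dict(tool_pos=f['pos'],ee_rot=f['rot']))
q=plane(np.array([[88,163],[476,164],[468,520],[94,520]])/5+[229.5,194.5],f,.022);print(((q-P)@T*1000).round(1).mean(0),np.linalg.norm(q-np.roll(q,-1,0),axis=1).round(4))
go(bot.observe(),656.4,217.9,150,99.4)
E
```

```text
[-0.2    2.075  0.4  ] [0.0379 0.0381 0.0385 0.0382]
t 34.42 tcp mm [633.4   4.5  24.1] jaw deg 107.14 tilt 0.15 w 37.5 F [ 0.   0.1 -1.4] j7 [ 0.38  0.98 -0.76  1.69  0.87  0.84  1.09]
turn wy units 1.35 level wx 0.02 wz 0.02 | shift before turn [ 2.84 -4.2   6.56] | after turn [ 1.92 -4.2   6.89]
```

```bash
python3 -m jog '[[0,-0.5,0,0,0,0,0],[0,-1,0,0,0,0,0],[0,-1,0,0,0,0,0],[0,-1,0,0,0.5,0,0],[0.1,-0.7,0.5,0,0.8,0,0],[0.3,0,1,0,0,0,0],[0.3,0,1,0,0,0,0],[0.3,0,1,0,0,0,0]]'>/dev/null; python3 - <<'E'
from h import *
from workcell import bot
go(bot.observe(),665,217.9,150,99.4)
E
```

```text
t 35.08 tcp mm [645.  105.8 161.8] jaw deg 98.52 tilt 0.37 w 37.8 F [ 0.6 -0.3 -0.3] j7 [ 0.24  0.83 -0.83  1.55  0.68  1.07  0.96]
turn wy units -0.15 level wx 0.06 wz 0.01 | shift before turn [1.21 0.37 3.6 ] | after turn [1.27 0.39 3.58]
```

```bash
python3 -m jog '[[0.35,0,1,0.06,-0.15,0,0],[0.35,0,1,0,0,0,0],[0.35,0,0.9,0,0,0,0],[0.15,0,0.3,0,0,0,0],[0,0,0,0,0,0,0],[0,0,0,0,0,0,0]]'>/dev/null; python3 - <<'E'
from h import *
from workcell import bot
go(bot.observe(),656.6,217.9,70,99.4)
E
```

```text
t 35.58 tcp mm [664.  221.2 170.5] jaw deg 100.04 tilt 0.57 w 37.7 F [0.4 1.1 0.5] j7 [ 0.06  0.88 -0.83  1.41  0.66  1.14  0.88]
turn wy units 0.11 level wx -0.07 wz 0.07 | shift before turn [-0.28  3.35 -0.09] | after turn [-0.26  3.35 -0.07]
```

```bash
python3 -m jog '[[-0.28,0.5,-0.1,-0.07,0.11,0.07,0],[0,0.8,0,0,0,0,0],[0,0.8,0,0,0,0,0],[0,0.6,0,0,0,0,0],[0,0.3,0,0,0,0,0],[0,0,0,0,0,0,0],[0,0,0,0,0,0,0]]'>/dev/null; python3 - <<'E'
from h import *
from workcell import bot
go(bot.observe(),656.6,217.9,60,99.4)
E
```

```text
t 36.17 tcp mm [658.8 200.1  80.7] jaw deg 98.58 tilt 0.54 w 38.4 F [1.5 0.6 0.7] j7 [ 0.05  0.96 -0.76  1.5   0.75  0.99  0.81]
turn wy units -0.14 level wx 0.09 wz 0.01 | shift before turn [0.01 0.68 0.6 ] | after turn [0.02 0.69 0.6 ]
```

```bash
python3 -m jog '[[0,0.1,0.6,0.09,-0.14,0,0],[0,0.3,0,0,0,0,0],[0,0.2,0,0,0,0,0],[0,0,0,0,0,0,0],[0,0,0,0,0,0,0]]'>/dev/null; python3 - <<'E'
from h import *
from workcell import bot
go(bot.observe(),656.6,217.9,49,99.4)
E
```

```text
t 36.58 tcp mm [658.2 219.6  64.9] jaw deg 99.35 tilt 0.38 w 37.7 F [-0.3 -0.3 -1.1] j7 [ 0.03  0.98 -0.75  1.5   0.76  0.97  0.79]
turn wy units -0.01 level wx -0.02 wz 0.06 | shift before turn [-0.07  0.53 -0.05] | after turn [-0.06  0.53 -0.05]
```

```bash
python3 -m jog '[[-0.06,0.3,-0.05,0,0,0.06,0],[0,0.2,0,0,0,0,0],[0,0,0,0,0,0,0],[0,0,0,0,0,0,0]]'>/dev/null; python3 - <<'E'
from h import *
from workcell import bot
go(bot.observe(),656.6,217.9,48.1,99.4)
E
```

```text
t 36.92 tcp mm [656.8 218.   48.8] jaw deg 99.38 tilt 0.1 w 37.6 F [-1.   0.  -0.8] j7 [ 0.03  1.   -0.74  1.5   0.77  0.95  0.78]
turn wy units -0.00 level wx -0.02 wz 0.01 | shift before turn [-0.01  0.02 -0.  ] | after turn [-0.01  0.02 -0.  ]
```

```bash
python3 -m jog '[[0,0.03,0,0,0,0,0],[0,0,0,0,0,0,0],[0,0,0,0,0,0,0.62],[0,0,0,0,0,0,0.62],[0,0,0,0,0,0,0.62],[0,0,0,0,0,0,0.62]]'; python3 -m jog '[[0,-0.5,0,0,0,0,0.62],[0,-1,0,0,0,0,0.8],[0,-1,0,0,0,0,1],[0,-1,0,0,0,0,1],[0,-0.5,0,0,0,0,1],[0,0,0,0,0,0,1],[0,0,0,0,0,0,1]]'; python3 look.py wrist w23;python3 - <<'E'
from h import *
f=np.load('w23.npz');cv2.imwrite('pics/w23z.png',cv2.resize(f['p'][150:280,220:350],None,fx=4.5,fy=4.5,interpolation=cv2.INTER_NEAREST)[:,:,::-1])
E
```

```text
time_s: 37.42
tool_pos: [0.6574, 0.2182, 0.0486]
ee_rot: [-1.565, -0.13, 0.127]
force: [0.2, 0.5, 0.1]
grip_width: 0.0575
time_s: 38.0
tool_pos: [0.6566, 0.2187, 0.179]
ee_rot: [-1.563, -0.131, 0.128]
force: [0.3, -0.0, -0.4]
grip_width: 0.0927
t 38.0 tcp mm [656.6 218.7 179. ] jaw deg 99.44 tilt 0.24 w 92.7 F [ 0.3 -0.  -0.4] j7 [ 0.06  0.86 -0.83  1.42  0.65  1.15  0.87]
```

View pics/w23z.png

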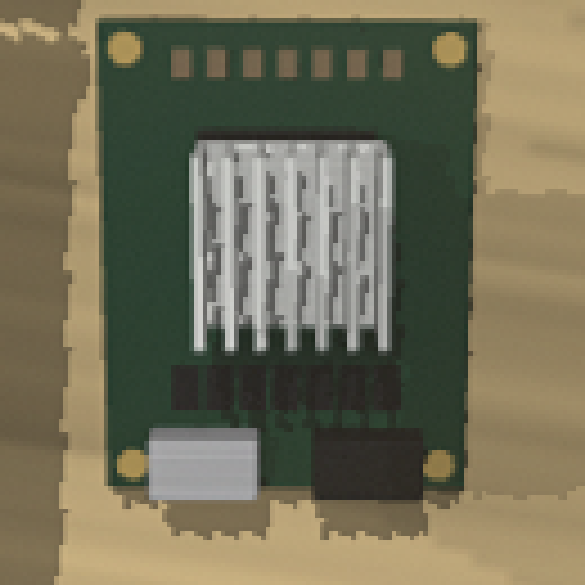

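```bash
python3 - <<'E'
from card import *
f=np.load('w23.npz')
q=plane(np.array([[190,155],[394,155],[390,353],[193,353]])/4.5+[219.5,149.5],f,.046)[:,:2]*1000
c=q.mean(0);print('small sink',c.round(1),np.linalg.norm(q-np.roll(q,-1,0),axis=1).round(1),[np.degrees(np.arctan2(*(q[j]-q[i])[::-1])).round(1) for i,j in((0,3),(1,2),(0,1),(3,2))])
card(f,(165,240),(248,312),(225,345))
E
python3 -m jog '[[-0.7,-0.3,0,0,0,0,1],[-1,-0.3,0,0,0,0,1],[-1,-0.3,0,0,0,0,1],[-1,0,0,0,0,0,1],[-1,0,0,0,0,0,1],[-0.8,0,0,0,0,0,1],[0,0,0,0,0,0,1],[0,0,0,0,0,0,1]]'; python3 look.py top t1; python3 look.py side s1; python3 - <<'E'
from h import *
for n,(a,b,c,d) in dict(t1=(110,300,110,430),s1=(120,390,200,420)).items():
    p=np.load(n+'.npz')['p'][a:b,c:d];cv2.imwrite(f'pics/{n}z.png',cv2.resize(p,None,fx=2.2,fy=2.2,interpolation=cv2.INTER_CUBIC)[:,:,::-1])
E
```

```text
small sink [656.6 218.5] [38.6 39.  38.4 39. ] [np.float64(9.4), np.float64(9.2), np.float64(99.5), np.float64(99.4)]
{'L': 9.6, 'R': 9.3, 'T': 99.5}
card yaw 9.45 width 79.0 chip [657.9 218.7]
time_s: 38.72
tool_pos: [0.4813, 0.1861, 0.1961]
ee_rot: [-1.569, -0.118, 0.14]
force: [0.7, 0.1, -0.6]
grip_width: 0.0939
t 38.72 tcp mm [481.3 186.1 196.1] jaw deg 99.39 tilt 0.81 w 93.9 F [ 0.7  0.1 -0.6] j7 [ 0.16  0.62 -0.9   1.89  0.59  0.94  0.71]
t 38.77 tcp mm [481.1 186.1 196. ] jaw deg 99.38 tilt 0.87 w 93.8 F [ 0.2 -0.5 -0.4] j7 [ 0.16  0.62 -0.9   1.89  0.59  0.94  0.71]
```

View pics/t1z.png

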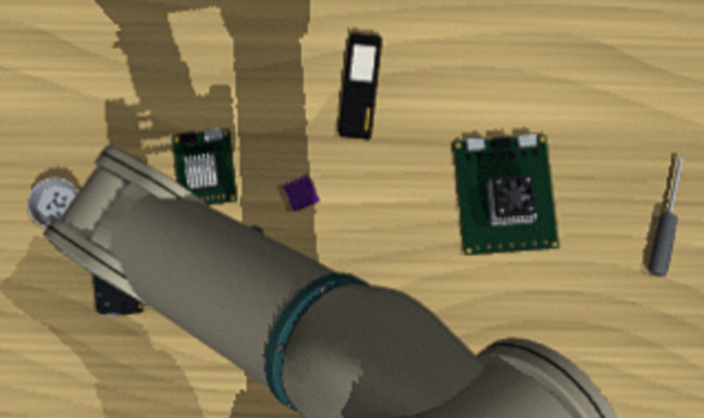

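View pics/s1z.png

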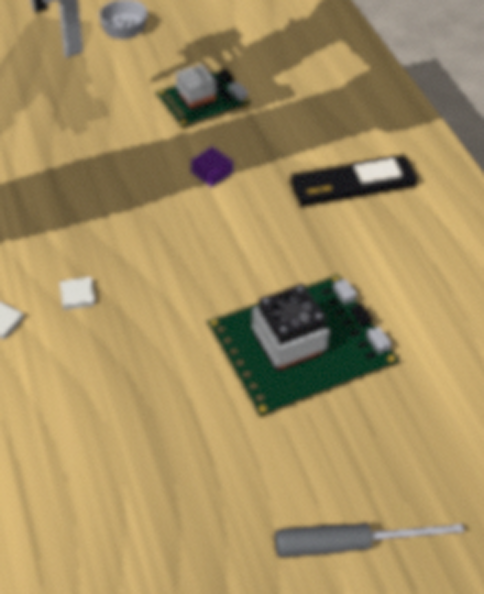

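```bash
python3 -m jog '[[0,0,0,0,0,0,1],[0,0,0,0,0,0,1]]'>/dev/null; python3 - <<'E'
from h import *
a=np.load('top0.npz')['p'];b=np.load('t1.npz')['p']
for n,(y0,y1,x0,x1) in dict(batt=(120,175,260,290),driver=(175,240,400,425)).items():
    print(n,np.abs(a[y0:y1,x0:x1].astype(int)-b[y0:y1,x0:x1]).mean())
from workcell import bot
print(bot.close_job())
E
```

```text
batt 11.221818181818183
driver 12.821948717948718
the job is handed in; nothing more can be done
None
```

Both boards are refitted and the job is handed in, at about 39 s on the robot's clock against the 128 s limit. No verdict came back.

All positions below were measured with the wrist camera after each part was placed, in mm.

| Stack | Part | Measured centre (x, y) | Turn |
|---|---|---|---|
| Main board | large copper plate | 624, -197.3 | about 6° |
| Main board | large heat sink | 624.3, -197.3 | about 6° |
| Main board | fan | 625.1, -197.3 | about 6° |
| Small card | small copper plate | 656.4, 217.9 | about 9.5° |
| Small card | small heat sink | 656.6, 218.5 | 9.4° |

- **Centring:** each upper part sits within about 1 mm of the one below. Each part's sides are square to its board to about 1°; the boards are turned about 5.9° and 9.4°.
- **Disagreement on the chips:** seen directly, each chip lies within about 1 mm of its plate. Worked out from the board edges, the plates sit 1.3–1.8 mm short along x. I could not tell which reading is right, so I left the plates as placed.
- **Final views:** the side and top pictures showed both stacks upright and flat, with the gripper clear.
- **Bystanders:** by eye, the battery, the screw dish, the screwdriver and the purple and white look-alikes seemed unmoved. In the final top picture the arm partly covers the dish and hides the white pieces.
- **Check that settled nothing:** a before-and-after pixel comparison of the battery and screwdriver gave mean differences of 11 and 13 grey levels. I had set no threshold for it, and I handed in without following it up. I did not measure their positions again.

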